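# Lap the last cover plate onto an inclined measuring slide

### The job

The three aluminium cover plates of the inclined slide came off for cleaning and two are back on, lapped like roof slates; the third stands on edge in the blue rack. Lay it lip side down on the bench and let go of it, so that you can take it again by its two long sides, then put it on as the top course: hooked lip down behind the uppermost free cross-bar, plate lying flat on the middle plate and drawn down until the lip meets the bar, so that its lower edge comes to the scribed line on the middle plate and its sides are flush with those below. Leave the other two plates seated as they are and do not disturb the things around.

Things in the scene. Friction and masses are not known exactly. Their poses are not given: they have to be found in the camera images.
- plate_top: satin aluminium plate to be fitted, 100 x 56 x 5 mm, 0.08 to 0.17 kg. Origin: centre of its flat underside; x along its length to the hooked head (head edge x = +50, tail edge x = -50 mm), y across it (long sides y = +-28 mm), z out of its upper face (at z = 5 mm). It stands on a long edge in the rack's middle groove, underside towards the robot, head end to the left, top edge 66 mm up.
- plate_top_lip (a point): middle of the free edge of plate_top's hook lip. The lip runs along the whole head edge, 5 mm thick (plate x = 45 to 50 mm), and hangs 9 mm below the underside (this point: x = 47.5, z = -9 mm; axes as the plate). With the plate lying lip down on the bench the head stands 9 mm up on it and the tail edge touches.
- plate_mid: like plate_top (same size, frame and lip), seated as second course; loose, held by its lip. A line is scribed across its upper face at x = +12 mm. A plate seated on it as next course is parallel to it with its origin at x = +61.8, y = 0, z = +5 mm in this plate's frame; its tail edge is then at the line.
- plate_low: like plate_top (same size, frame and lip), seated as lowest course; loose, held by its lip.
- slide: inclined slide, fixed: grey bed 272 x 150 mm, sloping 24 degrees, on a dark base 285 x 156 mm. Origin on the bench under the base's centre; x horizontal, uphill; z up. Seated plates slope 19.4 degrees, their underside 20 mm (head) to 28 mm (tail) above the bed, with free room beside them; rails 9 mm high run 60 to 72 mm either side of the middle.
- slide_seat (a point): where the origin of the seated top plate comes, 40.8 mm uphill of and 142.1 mm above the slide's origin; axes as the slide
- slide_bar (a point): middle of the top of the uppermost cross-bar: steel, 10 mm thick along the slope, 48 mm wide, its top 20 mm above the bed. A seated plate's head lies on it with the lip uphill of it, touching its uphill face. Uphill of it the bed is free for 18 mm, then comes a bearing block 15 mm high. Axes as the slide.
- rack: fixed blue plastic rack, 118 x 76 x 28 mm, with three grooves 7 mm wide and 18 mm deep, 36 mm apart, along its y; origin at the centre of its underside, x away from the robot at yaw 0. The plate stands in the middle groove on its floor, 10 mm above the bench, with its lip end hanging out at +y; the others are empty.
- dust_brush: wooden-handled dusting brush, 31 x 180 x 10 mm, lying left of the slide (bystander)
- hex_key: black hexagon key, 30 x 84 x 9 mm, lying left of the slide (bystander)
- gear: grey spur gear, 63 mm across, 22 mm high, lying right of the rack (bystander)
- flange: grey turned flange, 68 mm across, 26 mm high, lying right of the rack (bystander)

How it is judged:
On the way:
1. the plate lies lip side down on the bench, let go (height (world z) of plate_top below 0.02 m and angle between plate_top's own z axis and vertical below 0.25 rad and contact force between the fingers and plate_top below 0.05 N), for 0.2 s.
At the end, for the whole second after the job is handed in: Top plate at rest and let go, face up, flat on the middle plate (0.05 rad, 2.5 mm), lip behind the top bar, lower edge within 5 mm uphill or 4 mm downhill of the line, sides flush within 5 mm and parallel within 0.07 rad; other plates shifted under 4 mm, 0.05 rad (x of plate_top in the frame of plate_mid between 0.0578 and 0.0668 m and y of plate_top in the frame of plate_mid between -0.005 and 0.005 m and z of plate_top in the frame of plate_mid between 0.003 and 0.0075 m and angle between the x axis of plate_top and the x axis of plate_mid, either way round below 0.07 rad and angle between the z axis of plate_top and the z axis of plate_mid, either way round below 0.05 rad and angle between plate_top's own z axis and vertical below 0.6 rad and distance of each of plate_mid, plate_low from where it was at the start of the episode below 0.004 m and angle between the x axis of plate_mid and the x axis of plate_low, either way round below 0.05 rad and linear speed of plate_top below 0.01 m/s); the robot touches nothing.
It fails at once if a bystander (dust brush) is pushed more than 30 mm (distance of dust_brush from where it was at the start of the episode above 0.03 m).
It fails at once if a bystander (hex key) is pushed more than 30 mm (distance of hex_key from where it was at the start of the episode above 0.03 m).
It fails at once if a bystander (gear) is pushed more than 30 mm (distance of gear from where it was at the start of the episode above 0.03 m).
It fails at once if a bystander (flange) is pushed more than 30 mm (distance of flange from where it was at the start of the episode above 0.03 m).
It also fails if it takes over 59 s, if anything falls off the work surface, if the arm or the gripper's body presses on something with over 40 N, if the wrist force passes 120 N, or if a joint passes its speed limit or range.

### The arm

A 6-joint arm with a two-finger parallel gripper is mounted at the origin on a cart in front of the work surface, level with it; the furniture and walls round the work are solid. World frame = base frame: x ahead of the robot, y to its left, z up, the work surface at z = 0. Lengths are in m, angles in rad, forces in N, time in s.
With the tool pointing down it reaches from about 0.225 to 0.875 m from the base axis. Payload 3.4 kg.
Tool frame: the origin (TCP) lies at the very end of the fingers, on their centre line; the grasp point (between the pads) lies behind it (manip.grasp_offset is the z of the grasp point in the tool frame, in m); z points along the fingers, y is the line along which they close (so a half turn about z gives the same grasp; the last joint's range is limited). The gripper opens to 85 mm and grips with 20 to 120 N. Pads are 22 mm wide; open, the fingers measure 114 mm over their backs; the gripper's body (76 mm by 85 mm) begins 54 mm behind the grasp point. The pads swing forward as they close: fully open they stand 13 mm farther back than shut.
Start: joints at [1.048, 0.276, 1.505, -0, 1.361, -0.121], TCP at [0.225, 0.529, 0.231] pointing down, gripper open.
Joint ranges: [-2.89, 2.89], [-0.75, 2.08], [0.22, 2.7], [-1.18, 4.32], [0.11, 2.71], [-2.7, 2.7]. Speed limits (rad/s): [2.57, 2.57, 3.14, 3.14, 3.14, 3.14].

### API

Orientations are given as a unit quaternion [w, x, y, z].
In Python, from rig import manip gives the robot as it stands.
- The arm moves only by the shell command python3 -m pendant 'ROWS' [FORCE]. ROWS is JSON, a list of rows, each an object of numbers: "dx", "dy", "dz": the shift along the tool's x, y, z in m; "rx", "ry", "rz": the turn, a rotation vector about the tool's x, y, z in degrees; "hand": the finger opening in m, from 0 to 0.0854. In form: [{"dx": .., "dy": .., "dz": .., "rx": .., "ry": .., "rz": .., "hand": ..}, ...]. A call has 1 to 12 rows; each row shifts and turns the commanded pose from where the row before left it, along the tool's axes as they then stand; what a row does not reach is not made up. A row lasts 1/12 s, in which the tool goes at most 41.7 mm and 7.16 degrees, less where a joint would pass 70% of its speed; a pose out of reach is approached as far as the arm can. A call is refused whole if a number of a shift passes 0.0417 or a number of a turn 7.16, either way. A call with a gripper value outside its range is refused whole. The fingers move at their own pace and stop on an object; FORCE is the grip in N (left out, the last holds). Time passes only in rows, so rows that do not move let the fingers close. It gives the time, the measured TCP pose, the force, the opening and the grip force at its end, in the units of the state.
- manip.get_state(): the state, without advancing time (a new reading comes with each control period).
- manip.get_image(name): name is "scene" or "side" or "wrist"; returns a dict with "frame" (420x560x3 uint8, red, green, blue), "fx", "fy", "cx", "cy" (pixels), "position" and "attitude" of the camera in the world; the wrist camera has in their place "mount" (4x4, takes a point from camera to tool coordinates, whose origin is the TCP and whose axes are the flange's). Camera axes: x right, y up, looking along -z (the intrinsics and any distortion apply to the point x, -y, -z); pixel columns grow to the right and rows downward; lengths in m; the calibration is good to about 2 mm. The wrist camera is an equidistant fisheye: a pixel r from the principal point sees the ray r / f radians off the axis. A picture is of the moment at which its call begins: read the wrist's pose just before it. There is no depth.
- manip.sign_off(): hands the job in; it is judged then, once.
The state is a dict: "clock": time; "qpos": joint angles; "qd": joint speeds; "effort": joint torques, N m; "position": TCP position; "ee_rot": TCP orientation; "contact_force": force on the tool from outside, world axes, zero at the start; "moment": the same for the moment, N m; "width": finger opening in m; "gripper_force": force on a finger pad.
Only numpy, scipy, OpenCV 4.12 (cv2) and the standard library are available. Lean on these libraries where they do the work, as an engineer would, in place of code of your own. Each camera call takes 0.05 s, during which the arm holds its last target. There are 200 camera calls.

## Working session

There is one attempt and no reset: what is moved stays moved. The work goes in short steps, Python scripts to look and compute and a shell command to move; the robot and the scene stay as the last step left them, time stands still between calls to the robot, and variables do not carry over. Pictures are saved under pics/ and viewed, at most 10 in all, crops included, and the job is handed in when it is done.

```bash
mkdir -p pics; ls; python3 - <<'E'
from rig import manip
import cv2,numpy as np
print(manip.grasp_offset); s=manip.get_state(); print(s['clock'],s['position'],s['ee_rot'],s['width'])
for n in("scene","side"):
    d=manip.get_image(n); cv2.imwrite(f"pics/{n}0.png",cv2.cvtColor(d['frame'],cv2.COLOR_RGB2BGR))
    print(n,{k:v for k,v in d.items() if k!='frame'})
E
```

```text
pics
-0.0187
0.0 [0.22458992 0.5287282  0.23043129] [-2.84893178e-04  1.99538892e-01  9.79889454e-01 -8.98469371e-04] 0.08547340758407382
scene {'fx': 399.1072603888918, 'fy': 399.1072603888918, 'cx': 272.0771321396983, 'cy': 207.8056698597786, 'position': array([-0.50373725, -0.5277911 ,  0.85082257]), 'attitude': array([ 0.74622142,  0.40924775, -0.25023207, -0.46157748])}
side {'fx': 448.02881618338535, 'fy': 448.02881618338535, 'cx': 274.18872511195127, 'cy': 203.89020036242474, 'position': array([0.5712516 , 1.12214183, 0.69283616]), 'attitude': array([0.0339852 , 0.00946694, 0.52233707, 0.85200902])}
```

View pics/scene0.png

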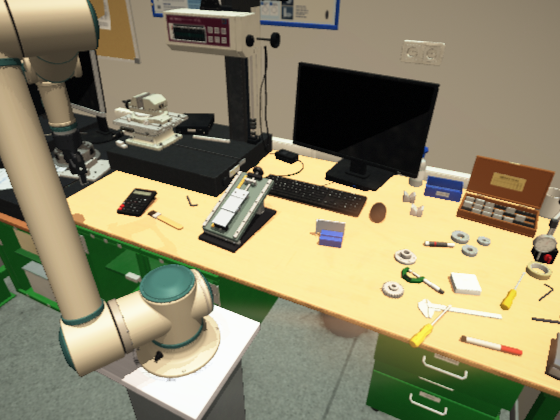

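View pics/side0.png

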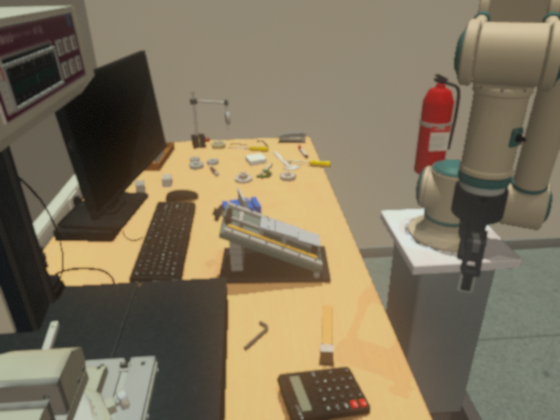

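The scene view shows the slide near (240,208) rising away from the robot, and the rack with the plate near (330,234). In the side view the slide is at (275,245) and the rack at (240,205). I'll write helpers and get rough positions.

```bash
cat > h.py <<'E'
from rig import manip
import cv2,numpy as np
from scipy.spatial.transform import Rotation as R
def rot(q): return R.from_quat(np.r_[q[1:],q[0]])
class Cam:
    def __init__(s,name):
        st=manip.get_state(); d=manip.get_image(name); s.d=d; s.f=d['frame']; s.n=name
        if name=='wrist':
            T=np.eye(4); T[:3,:3]=rot(st['ee_rot']).as_matrix(); T[:3,3]=st['position']; T=T@np.array(d['mount'])
        else:
            T=np.eye(4); T[:3,:3]=rot(d['attitude']).as_matrix(); T[:3,3]=d['position']
        s.T=T; s.o=T[:3,3]
    def ray(s,u,v):
        d=s.d; a=np.array([(u-d['cx'])/d['fx'],(v-d['cy'])/d['fy']])
        if s.n=='wrist':
            r=np.hypot(*a); k=np.sin(r)/r if r>1e-9 else 1; c=np.array([a[0]*k,-a[1]*k,-np.cos(r)])
        else: c=np.array([a[0],-a[1],-1.])
        w=s.T[:3,:3]@c; return w/np.linalg.norm(w)
    def at(s,u,v,z=0):
        w=s.ray(u,v); return s.o+w*(z-s.o[2])/w[2]
    def pix(s,p):
        d=s.d; c=np.linalg.inv(s.T)@np.r_[p,1]; x,y,z=c[0],-c[1],-c[2]
        if s.n=='wrist':
            h=np.hypot(x,y); th=np.arctan2(h,z); k=th/h if h>1e-9 else 0; return d['cx']+d['fx']*x*k,d['cy']+d['fy']*y*k
        return d['cx']+d['fx']*x/z,d['cy']+d['fy']*y/z
    def save(s,name,crop=None,k=1):
        f=s.f
        if crop: a,b,c,e=crop; f=f[b:e,a:c]
        f=cv2.resize(f,None,fx=k,fy=k,interpolation=cv2.INTER_CUBIC); cv2.imwrite('pics/'+name,cv2.cvtColor(f,cv2.COLOR_RGB2BGR))
E
python3 - <<'E'
from h import *
c=Cam('scene'); c.save('crop1.png',(180,155,360,265),4)
m=cv2.cvtColor(c.f,cv2.COLOR_RGB2HSV)
b=cv2.inRange(m,(105,120,60),(130,255,255))
n,l,s,ce=cv2.connectedComponentsWithStats(b)
for i in range(1,n):
    if s[i,4]>30: print(s[i],ce[i],c.at(*ce[i],.02))
np.save('T.npy',c.T)
for p in[(201,238),(240,245),(275,210)]: print(p,c.at(*p,0))
w=Cam('wrist'); w.save('w0.png'); print(w.d['fx'],w.d['cx'],w.d['cy'],np.array(w.d['mount']).round(3))
E
```

```text
[260   0  79  30 357] [306.63585434  22.43417367] [5.14803599 1.77406323 0.02      ]
[152   6  10  11  36] [155.97222222  13.22222222] [5.05158134 4.37591591 0.02      ]
[426 177  37  25 510] [445.1745098  186.56470588] [ 1.12085796 -0.51961901  0.02      ]
[321 230  18   6  57] [328.9122807  232.78947368] [ 0.5956604  -0.19503185  0.02      ]
[320 236  21   5  49] [329.26530612 238.16326531] [ 0.56662525 -0.20678196  0.02      ]
(201, 238) [0.39228739 0.20748184 0.        ]
(240, 245) [ 4.18940887e-01  6.33885784e-02 -1.11022302e-16]
(275, 210) [0.67121861 0.0534002  0.        ]
325.19226210127806 279.41949347883036 207.67493723804995 [[-0.001  0.956  0.295  0.076]
 [ 1.     0.     0.001 -0.   ]
 [ 0.001  0.295 -0.956 -0.142]
 [ 0.     0.     0.     1.   ]]
```

View pics/crop1.png

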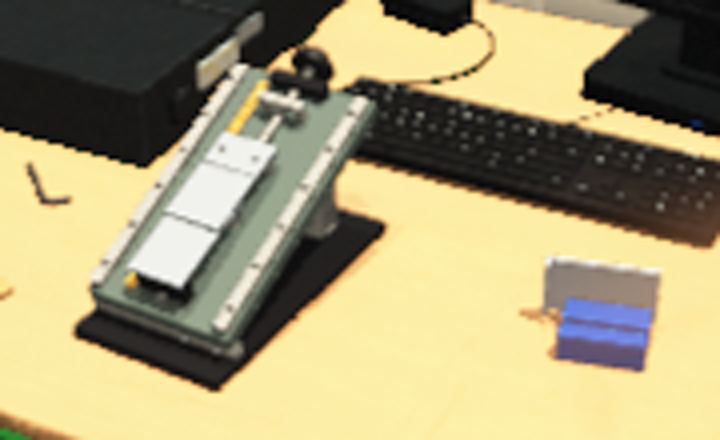

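```bash
cat > go.py <<'E'
# work out moves: tool-axis shift (m) and tool-axis rotation vector (deg) to a target TCP pose
from h import *
def quat_yaw(yaw_deg,tilt_deg=0,about='y'):
    "tool down, tool x at world yaw; then tilt about tool axis"
    y=np.radians(yaw_deg); X=np.array([np.cos(y),np.sin(y),0]); Z=np.array([0,0,-1.]); Y=np.cross(Z,X)
    return R.from_matrix(np.c_[X,Y,Z])*R.from_euler(about,tilt_deg,degrees=True)
def plan(p,Rt,first='shift'):
    s=manip.get_state(); R0=rot(s['ee_rot']); d=np.array(p)-s['position']
    rv=np.degrees((R0.inv()*Rt).as_rotvec())
    print('pos',s['position'].round(4),'shift in start frame',R0.inv().apply(d).round(4),'| in end frame',Rt.inv().apply(d).round(4),'| turn',rv.round(2),'rows',np.linalg.norm(d)/.0417,np.linalg.norm(rv)/7.16)
E
python3 - <<'E'
from go import *
plan([.47,.0,.33],quat_yaw(90))
E
```

```text
pos [0.2247 0.5289 0.2308] shift in start frame [-0.4326 -0.391  -0.0989] | in end frame [-0.5289  0.2453 -0.0992] | turn [-6.000e-02  3.000e-02  6.698e+01] rows 14.182657457791496 9.35422071090578
```

```bash
python3 -m pendant '[{"dx":-0.027,"dy":-0.0244,"dz":-0.0062},{"dx":-0.027,"dy":-0.0244,"dz":-0.0062},{"dx":-0.027,"dy":-0.0244,"dz":-0.0062},{"dx":-0.027,"dy":-0.0244,"dz":-0.0062},{"dx":-0.027,"dy":-0.0244,"dz":-0.0062},{"dx":-0.027,"dy":-0.0244,"dz":-0.0062},{"dx":-0.027,"dy":-0.0244,"dz":-0.0062},{"dx":-0.027,"dy":-0.0244,"dz":-0.0062}]' >/dev/null
python3 -m pendant '[{"dx":-0.027,"dy":-0.0244,"dz":-0.0062},{"dx":-0.027,"dy":-0.0244,"dz":-0.0062},{"dx":-0.027,"dy":-0.0244,"dz":-0.0062},{"dx":-0.027,"dy":-0.0244,"dz":-0.0062},{"dx":-0.027,"dy":-0.0244,"dz":-0.0062},{"dx":-0.027,"dy":-0.0244,"dz":-0.0062},{"dx":-0.027,"dy":-0.0244,"dz":-0.0062},{"dx":-0.027,"dy":-0.0244,"dz":-0.0062}]' >/dev/null
python3 -m pendant '[{"rz":6.7},{"rz":6.7},{"rz":6.7},{"rz":6.7},{"rz":6.7},{"rz":6.7},{"rz":6.7},{"rz":6.7},{"rz":6.7},{"rz":6.7}]'
python3 - <<'E'
from h import *
w=Cam('wrist'); w.save('w1.png'); s=manip.get_state(); print(s['position'],s['ee_rot'],s['qpos'])
E
```

```text
[0.22477521 0.52901154 0.23087857] [-1.22718227e-04  1.99540340e-01  9.79889520e-01 -4.07992948e-04] [ 1.04799320e+00  2.76289661e-01  1.50546901e+00 -2.59051120e-05
  1.36068571e+00 -1.21020071e-01]invalid input
invalid input
invalid input
```

View pics/w1.png

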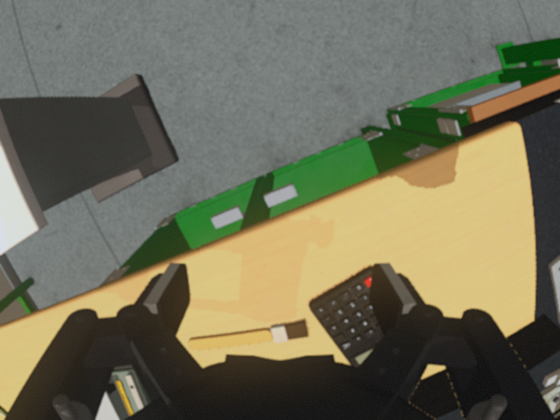

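The arm did not move (rows refused); the view still shows the bench's left part, with the brush at (270,335). Probably every key is required.

```bash
python3 -m pendant '[{"dx":-0.027,"dy":-0.0244,"dz":-0.0062,"rx":0,"ry":0,"rz":0,"hand":0.085},{"dx":-0.027,"dy":-0.0244,"dz":-0.0062,"rx":0,"ry":0,"rz":0,"hand":0.085},{"dx":-0.027,"dy":-0.0244,"dz":-0.0062,"rx":0,"ry":0,"rz":0,"hand":0.085},{"dx":-0.027,"dy":-0.0244,"dz":-0.0062,"rx":0,"ry":0,"rz":0,"hand":0.085},{"dx":-0.027,"dy":-0.0244,"dz":-0.0062,"rx":0,"ry":0,"rz":0,"hand":0.085},{"dx":-0.027,"dy":-0.0244,"dz":-0.0062,"rx":0,"ry":0,"rz":0,"hand":0.085},{"dx":-0.027,"dy":-0.0244,"dz":-0.0062,"rx":0,"ry":0,"rz":0,"hand":0.085},{"dx":-0.027,"dy":-0.0244,"dz":-0.0062,"rx":0,"ry":0,"rz":0,"hand":0.085}]'
```

```text
clock: 0.92
position: [0.3475, 0.2634, 0.2813]
ee_rot: [0.0, 0.199, 0.98, 0.0]
contact_force: [-0.0, -0.5, -0.0]
width: 0.0851
gripper_force: 0.0
```

```bash
python3 -m pendant '[{"dx":-0.027,"dy":-0.0244,"dz":-0.0062,"rx":0,"ry":0,"rz":0,"hand":0.085},{"dx":-0.027,"dy":-0.0244,"dz":-0.0062,"rx":0,"ry":0,"rz":0,"hand":0.085},{"dx":-0.027,"dy":-0.0244,"dz":-0.0062,"rx":0,"ry":0,"rz":0,"hand":0.085},{"dx":-0.027,"dy":-0.0244,"dz":-0.0062,"rx":0,"ry":0,"rz":0,"hand":0.085},{"dx":-0.027,"dy":-0.0244,"dz":-0.0062,"rx":0,"ry":0,"rz":0,"hand":0.085},{"dx":-0.027,"dy":-0.0244,"dz":-0.0062,"rx":0,"ry":0,"rz":0,"hand":0.085},{"dx":-0.027,"dy":-0.0244,"dz":-0.0062,"rx":0,"ry":0,"rz":0,"hand":0.085},{"dx":-0.027,"dy":-0.0244,"dz":-0.0062,"rx":0,"ry":0,"rz":0,"hand":0.085}]' >/dev/null
python3 -m pendant '[{"dx":0,"dy":0,"dz":0,"rx":0,"ry":0,"rz":6.7,"hand":0.085},{"dx":0,"dy":0,"dz":0,"rx":0,"ry":0,"rz":6.7,"hand":0.085},{"dx":0,"dy":0,"dz":0,"rx":0,"ry":0,"rz":6.7,"hand":0.085},{"dx":0,"dy":0,"dz":0,"rx":0,"ry":0,"rz":6.7,"hand":0.085},{"dx":0,"dy":0,"dz":0,"rx":0,"ry":0,"rz":6.7,"hand":0.085},{"dx":0,"dy":0,"dz":0,"rx":0,"ry":0,"rz":6.7,"hand":0.085},{"dx":0,"dy":0,"dz":0,"rx":0,"ry":0,"rz":6.7,"hand":0.085},{"dx":0,"dy":0,"dz":0,"rx":0,"ry":0,"rz":6.7,"hand":0.085},{"dx":0,"dy":0,"dz":0,"rx":0,"ry":0,"rz":6.7,"hand":0.085},{"dx":0,"dy":0,"dz":0,"rx":0,"ry":0,"rz":6.7,"hand":0.085},{"dx":0,"dy":0,"dz":0,"rx":0,"ry":0,"rz":0,"hand":0.085}]'
python3 - <<'E'
from h import *
w=Cam('wrist'); w.save('w2.png',k=1.4); s=manip.get_state(); print(s['position'],s['ee_rot'],s['qpos']); print(w.T.round(3))
E
```

```text
clock: 2.5
position: [0.4697, 0.001, 0.3304]
ee_rot: [-0.0, 0.708, 0.706, -0.0]
contact_force: [-0.2, -0.3, 0.4]
width: 0.0845
gripper_force: 0.0
[0.46969421 0.00099689 0.33043796] [-7.21006001e-05  7.06391800e-01  7.07821036e-01  8.67925808e-06] [-1.46254260e-01  7.14510553e-02  1.52207566e+00  9.98683173e-05
  1.54817143e+00 -1.48277770e-01]
[[ 1.     0.002  0.002  0.469]
 [-0.003  0.955  0.296  0.077]
 [-0.001 -0.296  0.955  0.473]
 [ 0.     0.     0.     1.   ]]
```

View pics/w2.png

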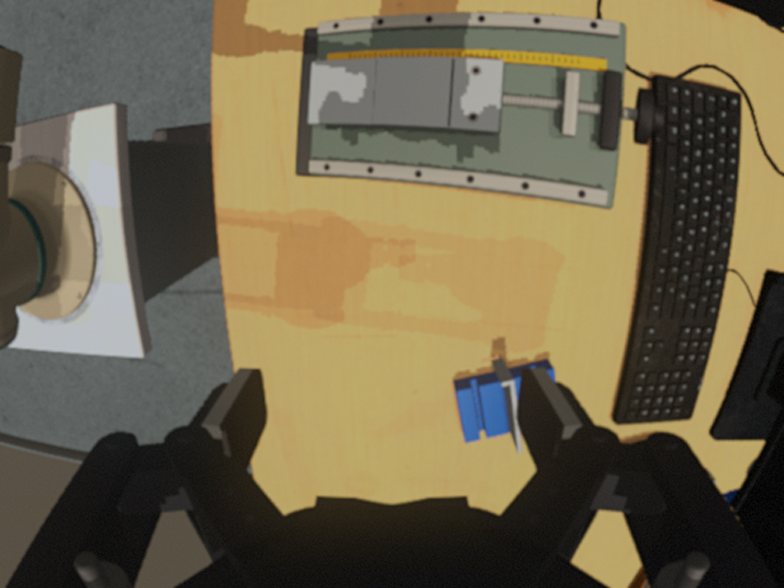

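The wrist view shows the slide clearly: mid plate head edge at display (502,59)-(500,131), scribed line near 451, top bar at (571,103). The rack is at (500,400) with the plate's top edge running (508,380)-(518,450), partly hidden by a finger.

```bash
cat > slide.py <<'E'
from h import *
def fit(c,pts):
    "pts: list of (u,v,slide xyz). each ray cut at known z; rigid 2D fit"
    P=np.array([c.at(u,v,q[2])[:2] for u,v,q in pts]); Q=np.array([q[:2] for *_,q in pts])
    a=Q-Q.mean(0); b=P-P.mean(0)
    yaw=np.arctan2((a[:,0]*b[:,1]-a[:,1]*b[:,0]).sum(),(a*b).sum())
    M=np.array([[np.cos(yaw),-np.sin(yaw)],[np.sin(yaw),np.cos(yaw)]]); t=P.mean(0)-M@Q.mean(0)
    return yaw,t,(P-(Q@M.T+t))
S=np.array([40.8,0,142.1])/1e3; al=np.radians(19.4)
A=R.from_euler('y',-19.4,degrees=True)   # plate frame in slide frame
def top(p): return S+A.apply(np.array(p)/1e3)
def mid(p): return top(np.array(p)-[61.8,0,5])
def low(p): return mid(np.array(p)-[61.8,0,5])
E
python3 - <<'E'
from slide import *
w=Cam('wrist'); g=cv2.cvtColor(w.f,cv2.COLOR_RGB2GRAY)
np.save('w2.npy',w.f); np.save('w2T.npy',w.T)
disp={'mh+':(502,59,mid([50,28,5])),'mh-':(500,131,mid([50,-28,5])),'lt+':(311,62,low([-50,28,5])),'lt-':(307,123,low([-50,-28,5])),
'bar+':(578,70,top([45,24,0])),'bar-':(576,135,top([45,-24,0]))}
pts=[]
for k,(u,v,q) in disp.items():
    p=np.array([[[u/1.4,v/1.4]]],np.float32); p2=cv2.cornerSubPix(g,p.copy(),(3,3),(-1,-1),(3,30,.01))
    print(k,p.ravel(),p2.ravel()); pts.append((*p2.ravel(),q))
y,t,r=fit(w,pts); print(np.degrees(y),t,(r*1e3).round(1))
pts=[(u/1.4,v/1.4,q) for u,v,q in disp.values()]
y,t,r=fit(w,pts); print(np.degrees(y),t,(r*1e3).round(1))
m=cv2.cvtColor(w.f,cv2.COLOR_RGB2HSV); b=cv2.inRange(m,(105,120,50),(130,255,255)); b[:,420:]=0
cs=max(cv2.findContours(b,0,2)[0],key=cv2.contourArea); print(cv2.boundingRect(cs)); M=cv2.moments(cs); print(w.at(M['m10']/M['m00'],M['m01']/M['m00'],.025))
E
```

```text
mh+ [358.57144   42.142857] [359.71283   44.355373]
mh- [357.14285  93.57143] [357.46133  93.74178]
lt+ [222.14285   44.285713] [222.90535   44.086407]
lt- [219.28572  87.85714] [219.63689   87.216606]
bar+ [412.85715  50.     ] [411.80017  50.41208]
bar- [411.42856  96.42857] [409.9882  97.1966]
-3.626784741313628 [0.51899552 0.12485976] [[ 0.3 -2. ]
 [ 1.7  0.9]
 [ 0.9 -0.9]
 [ 0.5  1.4]
 [-2.5  0.9]
 [-1.  -0.2]]
-3.1608214131053827 [0.51897474 0.12538971] [[-0.6 -0.5]
 [ 1.2  0.3]
 [ 0.3 -0.7]
 [-0.1  1.1]
 [-1.1  0.3]
 [ 0.4 -0.4]]
(326, 271, 37, 44)
[ 0.57407929 -0.20648821  0.025     ]
```

```bash
python3 -m pendant '[{"dx":-0.0345,"dy":0.0122,"dz":0.0067,"rx":0,"ry":0,"rz":0,"hand":0.085},{"dx":-0.0345,"dy":0.0122,"dz":0.0067,"rx":0,"ry":0,"rz":0,"hand":0.085},{"dx":-0.0345,"dy":0.0122,"dz":0.0067,"rx":0,"ry":0,"rz":0,"hand":0.085},{"dx":-0.0345,"dy":0.0122,"dz":0.0067,"rx":0,"ry":0,"rz":0,"hand":0.085},{"dx":-0.0345,"dy":0.0122,"dz":0.0067,"rx":0,"ry":0,"rz":0,"hand":0.085},{"dx":-0.0345,"dy":0.0122,"dz":0.0067,"rx":0,"ry":0,"rz":0,"hand":0.085},{"dx":-0.0345,"dy":0.0122,"dz":0.0067,"rx":0,"ry":0,"rz":0,"hand":0.085},{"dx":-0.0345,"dy":0.0122,"dz":0.0067,"rx":0,"ry":0,"rz":0,"hand":0.085},{"dx":-0.0345,"dy":0.0122,"dz":0.0067,"rx":0,"ry":0,"rz":0,"hand":0.085},{"dx":0,"dy":0,"dz":0,"rx":0,"ry":0,"rz":0,"hand":0.085}]'
python3 - <<'E'
from h import *
w=Cam('wrist'); u,v=w.pix([.578,-.2,.04]); u,v=int(u),int(v); print(u,v)
a,b=max(u-100,0),max(v-75,0); print(a,b); w.save('w3.png',(a,b,a+200,b+150),4); np.save('w3.npy',w.f)
E
```

```text
clock: 3.43
position: [0.5805, -0.3164, 0.2666]
ee_rot: [0.0, 0.708, 0.706, -0.002]
contact_force: [0.4, 0.0, -1.2]
width: 0.0853
gripper_force: 0.0
278 73
178 0
```

View pics/w3.png

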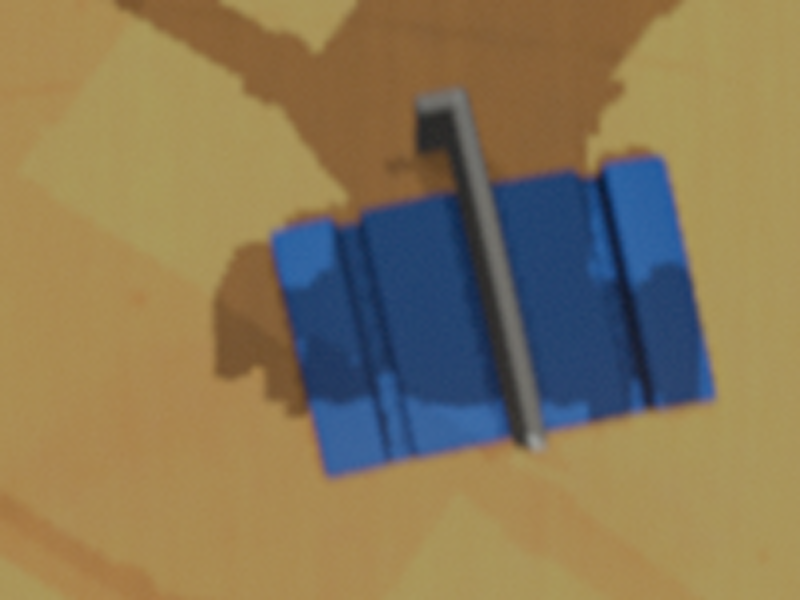

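The crop shows the rack with the plate's top edge from the head corner (466,91) to the tail corner (542,440), lip tip at (416,100), rack rim corners (272,232), (330,476), (714,400), (661,155).

```bash
python3 - <<'E'
from go import *
w=Cam('wrist')
def P(x,y,z): return w.at(178+x/4,y/4,z)
h,t,l=P(466,91,.066),P(541,437,.066),P(416,101,.066); t2=P(517,446,.066)
print('head',h,'tail',t,'lip',l,'len',np.linalg.norm(h-t),'liplen',np.linalg.norm(h-l),'thick',np.linalg.norm(t-t2))
r=[P(*p,.028) for p in[(272,232),(330,476),(714,400),(661,155)]]
print(np.array(r).round(4),[round(np.linalg.norm(r[i]-r[i-1])*1e3,1) for i in range(4)])
c=np.mean(r,0); d=(h-t)/np.linalg.norm(h-t); print('rack',c,'yaws',np.degrees(np.arctan2(d[1],d[0])),[np.degrees(np.arctan2(*(r[a]-r[b])[1::-1])) for a,b in((0,1),(3,2),(2,1),(3,0))])
E
```

```text
head [ 0.59391977 -0.14207402  0.066     ] tail [ 0.61338473 -0.23568368  0.066     ] lip [ 0.58091302 -0.14500931  0.066     ] len 0.09561199948671056 liplen 0.01333385186855359 thick 0.0067611772919836865
[[ 0.5395 -0.1744  0.028 ]
 [ 0.5559 -0.2471  0.028 ]
 [ 0.6684 -0.2228  0.028 ]
 [ 0.6524 -0.1493  0.028 ]] [np.float64(115.6), np.float64(74.6), np.float64(115.1), np.float64(75.2)]
rack [ 0.60404082 -0.19841324  0.028     ] yaws 101.74655203671406 [np.float64(102.68845744617808), np.float64(102.29530879831997), np.float64(12.1961019983109), np.float64(12.52940353922533)]
```

```bash
python3 - <<'E'
from go import *
plan([.602,-.189,.046],quat_yaw(102.2))
E
```

```text
pos [ 0.5793 -0.3107  0.2685] shift in start frame [0.1213 0.0231 0.2227] | in end frame [0.1141 0.0479 0.2225] | turn [ -0.11  -0.13 -12.23] rows 6.106234324415984 1.7083362451458208
```

```bash
python3 -m pendant '[{"dx":0,"dy":0,"dz":0,"rx":0,"ry":0,"rz":-6.1,"hand":0.05},{"dx":0,"dy":0,"dz":0,"rx":0,"ry":0,"rz":-6.1,"hand":0.05},{"dx":0.0285,"dy":0.012,"dz":0.012,"rx":0,"ry":0,"rz":0,"hand":0.05},{"dx":0.0285,"dy":0.012,"dz":0.012,"rx":0,"ry":0,"rz":0,"hand":0.05},{"dx":0.0285,"dy":0.012,"dz":0.012,"rx":0,"ry":0,"rz":0,"hand":0.05},{"dx":0.0285,"dy":0.012,"dz":0.012,"rx":0,"ry":0,"rz":0,"hand":0.05},{"dx":0,"dy":0,"dz":0.04,"rx":0,"ry":0,"rz":0,"hand":0.05},{"dx":0,"dy":0,"dz":0.04,"rx":0,"ry":0,"rz":0,"hand":0.05},{"dx":0,"dy":0,"dz":0.04,"rx":0,"ry":0,"rz":0,"hand":0.05},{"dx":0,"dy":0,"dz":0.02,"rx":0,"ry":0,"rz":0,"hand":0.05},{"dx":0,"dy":0,"dz":0,"rx":0,"ry":0,"rz":0,"hand":0.05}]' 40
python3 - <<'E'
from go import *
plan([.602,-.189,.046],quat_yaw(102.2))
E
```

```text
clock: 4.45
position: [0.5982, -0.1846, 0.0777]
ee_rot: [-0.005, 0.627, 0.779, -0.001]
contact_force: [-0.4, -0.0, -0.1]
width: 0.05
gripper_force: 0.0
pos [ 0.5982 -0.1846  0.0777] shift in start frame [-0.0053  0.003   0.0317] | in end frame [-0.0051  0.0028  0.0317] | turn [-0.48 -0.39  0.14] rows 0.7732782796751079 0.08855197924792303
```

```bash
python3 -m pendant '[{"dx":-0.005,"dy":0.003,"dz":0.016,"rx":0,"ry":0,"rz":0,"hand":0.05},{"dx":0,"dy":0,"dz":0.016,"rx":0,"ry":0,"rz":0,"hand":0.05},{"dx":0,"dy":0,"dz":0,"rx":0,"ry":0,"rz":0,"hand":0.05}]' 40
python3 - <<'E'
from go import *
plan([.602,-.189,.046],quat_yaw(102.2))
w=Cam('wrist'); w.save('w4.png',k=1.2)
E
```

```text
clock: 4.7
position: [0.6056, -0.1911, 0.0499]
ee_rot: [-0.001, 0.628, 0.779, -0.0]
contact_force: [-0.9, 0.2, -0.1]
width: 0.0499
gripper_force: 0.0
pos [ 0.6056 -0.1911  0.0499] shift in start frame [ 0.0028 -0.0031  0.0039] | in end frame [ 0.0028 -0.0031  0.0039] | turn [-0.09 -0.09  0.07] rows 0.13640937573596662 0.019977659658422627
```

View pics/w4.png

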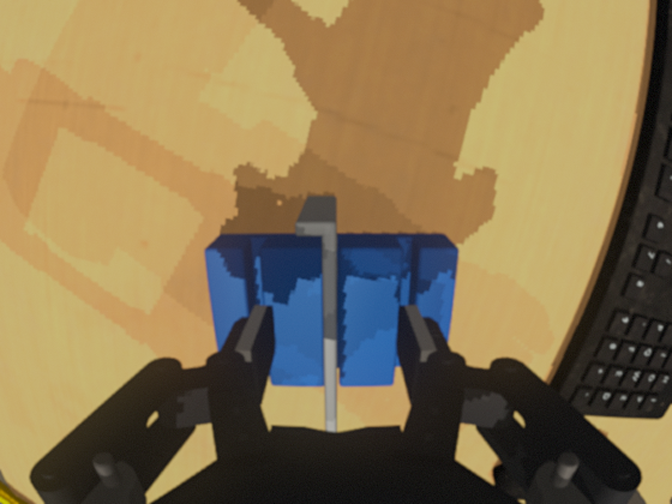

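The plate's top edge (331,380) lies between the fingertips (272 and 400), about 2 mm left of centre; correcting and closing.

```bash
python3 -m pendant '[{"dx":0.003,"dy":-0.0025,"dz":0.004,"rx":0,"ry":0,"rz":0,"hand":0.05},{"dx":0,"dy":0,"dz":0,"rx":0,"ry":0,"rz":0,"hand":0.02},{"dx":0,"dy":0,"dz":0,"rx":0,"ry":0,"rz":0,"hand":0.0},{"dx":0,"dy":0,"dz":0,"rx":0,"ry":0,"rz":0,"hand":0},{"dx":0,"dy":0,"dz":0,"rx":0,"ry":0,"rz":0,"hand":0},{"dx":0,"dy":0,"dz":0,"rx":0,"ry":0,"rz":0,"hand":0},{"dx":0,"dy":0,"dz":0,"rx":0,"ry":0,"rz":0,"hand":0},{"dx":0,"dy":0,"dz":0,"rx":0,"ry":0,"rz":0,"hand":0}]' 50
```

```text
clock: 5.42
position: [0.6037, -0.19, 0.0472]
ee_rot: [0.001, 0.628, 0.778, 0.0]
contact_force: [-0.9, 0.3, 5.6]
width: 0.0036
gripper_force: 51.6
```

```bash
python3 -m pendant '[{"dx":0,"dy":0,"dz":-0.02,"rx":0,"ry":0,"rz":0,"hand":0},{"dx":0,"dy":0,"dz":-0.04,"rx":0,"ry":0,"rz":0,"hand":0},{"dx":0,"dy":0,"dz":-0.04,"rx":0,"ry":0,"rz":0,"hand":0},{"dx":0.0264,"dy":-0.0278,"dz":0,"rx":0,"ry":0,"rz":0,"hand":0},{"dx":0.0264,"dy":-0.0278,"dz":0,"rx":0,"ry":0,"rz":0,"hand":0},{"dx":0.0264,"dy":-0.0278,"dz":0,"rx":0,"ry":0,"rz":0,"hand":0},{"dx":0.0264,"dy":-0.0278,"dz":0,"rx":0,"ry":0,"rz":0,"hand":0},{"dx":0.0264,"dy":-0.0278,"dz":0,"rx":0,"ry":0,"rz":0,"hand":0}]'
python3 -m pendant '[{"dx":0,"dy":0,"dz":0,"rx":-6.9,"ry":0,"rz":0,"hand":0},{"dx":0,"dy":0,"dz":0,"rx":-6.9,"ry":0,"rz":0,"hand":0},{"dx":0,"dy":0,"dz":0,"rx":-6.9,"ry":0,"rz":0,"hand":0},{"dx":0,"dy":0,"dz":0,"rx":-6.9,"ry":0,"rz":0,"hand":0},{"dx":0,"dy":0,"dz":0,"rx":-6.9,"ry":0,"rz":0,"hand":0},{"dx":0,"dy":0,"dz":0,"rx":-6.9,"ry":0,"rz":0,"hand":0},{"dx":0,"dy":0,"dz":0,"rx":-6.9,"ry":0,"rz":0,"hand":0},{"dx":0,"dy":0,"dz":0,"rx":-6.9,"ry":0,"rz":0,"hand":0},{"dx":0,"dy":0,"dz":0,"rx":0,"ry":0,"rz":0,"hand":0}]'
python3 - <<'E'
from go import *
s=manip.get_state(); print(s['qpos'].round(2)); T=rot(s['ee_rot']); p=s['position']
plan([p[0],p[1],.034],quat_yaw(102.2,-55,'x'))
for n,q in dict(edge=[0,-2.5,36.5],lip=[48,-11.5,36.5],near=[0,-2.5,-19.5]).items(): print(n,(p+T.apply(np.array(q)/1e3)).round(4))
f=np.load('w2.npy'); 
from h import Cam
w=Cam('wrist'); w.T=np.load('w2T.npy'); w.o=w.T[:3,3]; print('bench edge',w.at(157,200,0))
E
```

```text
clock: 6.08
position: [0.4377, -0.0892, 0.1458]
ee_rot: [-0.0, 0.628, 0.778, 0.0]
contact_force: [0.8, -0.1, -1.3]
width: 0.0037
gripper_force: 50.6
clock: 6.83
position: [0.4345, -0.0798, 0.1393]
ee_rot: [0.2, 0.587, 0.732, 0.281]
contact_force: [-0.8, -0.2, -1.6]
width: 0.0038
gripper_force: 50.6
[-0.89  0.    2.39  1.06  0.75 -1.92]
pos [ 0.4345 -0.0798  0.1393] shift in start frame [-0.0039 -0.0681  0.0802] | in end frame [-0.     -0.0862  0.0604] | turn [-14.68  -2.28  -0.84] rows 2.5240918275166058 2.0779835297148885
edge [ 0.4554 -0.0738  0.1098]
lip [ 0.4376 -0.0285  0.1058]
near [ 0.4205 -0.0837  0.1525]
bench edge [ 0.27402497 -0.05723677  0.        ]
```

```bash
python3 - <<'E'
from go import *
plan([.485,-.09,.12],quat_yaw(102.2,-55,'x'))
E
```

```text
pos [ 0.4354 -0.0805  0.1399] shift in start frame [-0.0214  0.0228  0.0444] | in end frame [-0.0198  0.0103  0.0495] | turn [-14.74  -2.23  -0.85] rows 1.3025938062438 2.0860958279420516
```

```bash
python3 -m pendant '[{"dx":-0.0107,"dy":0.0114,"dz":0.022,"rx":0,"ry":0,"rz":0,"hand":0},{"dx":-0.0107,"dy":0.0114,"dz":0.022,"rx":0,"ry":0,"rz":0,"hand":0},{"dx":0,"dy":0,"dz":0,"rx":-3.7,"ry":-0.6,"rz":-0.2,"hand":0},{"dx":0,"dy":0,"dz":0,"rx":-3.7,"ry":-0.6,"rz":-0.2,"hand":0},{"dx":0,"dy":0,"dz":0,"rx":-3.7,"ry":-0.6,"rz":-0.2,"hand":0},{"dx":0,"dy":0,"dz":0,"rx":-3.7,"ry":-0.6,"rz":-0.2,"hand":0},{"dx":0,"dy":0,"dz":0,"rx":0,"ry":0,"rz":0,"hand":0},{"dx":0,"dy":0,"dz":0,"rx":0,"ry":0,"rz":0,"hand":0}]'
python3 - <<'E'
from go import *
print(manip.get_state()['qpos'].round(2))
plan([.485,-.09,.034],quat_yaw(102.2,-55,'x'))
E
```

```text
clock: 7.55
position: [0.4864, -0.0887, 0.1207]
ee_rot: [0.284, 0.557, 0.695, 0.355]
contact_force: [1.0, -0.7, -0.5]
width: 0.0039
gripper_force: 50.7
[-0.94  0.23  2.54  1.69  0.85 -2.68]
pos [ 0.4864 -0.0887  0.1207] shift in start frame [-0.0011 -0.0712  0.0495] | in end frame [-0.0009 -0.0719  0.0483] | turn [-0.91 -0.39  0.14] rows 2.0784810406384553 0.13916336459545325
```

```bash
python3 - <<'E'
from go import *
plan([.55,-.06,.08],quat_yaw(102.2,-40,'x'))
E
```

```text
pos [ 0.4864 -0.0887  0.1207] shift in start frame [0.0141 0.0071 0.0792] | in end frame [0.0147 0.0261 0.075 ] | turn [14.09 -0.37  0.19] rows 1.936405678011147 1.9690549179902137
```

```bash
python3 -m pendant '[{"dx":0,"dy":0,"dz":0,"rx":3.5,"ry":-0.1,"rz":0,"hand":0},{"dx":0,"dy":0,"dz":0,"rx":3.5,"ry":-0.1,"rz":0.1,"hand":0},{"dx":0,"dy":0,"dz":0,"rx":3.5,"ry":-0.1,"rz":0,"hand":0},{"dx":0,"dy":0,"dz":0,"rx":3.5,"ry":-0.1,"rz":0.1,"hand":0},{"dx":0.005,"dy":0.0087,"dz":0.025,"rx":0,"ry":0,"rz":0,"hand":0},{"dx":0.005,"dy":0.0087,"dz":0.025,"rx":0,"ry":0,"rz":0,"hand":0},{"dx":0.005,"dy":0.0087,"dz":0.025,"rx":0,"ry":0,"rz":0,"hand":0},{"dx":0,"dy":0,"dz":0,"rx":0,"ry":0,"rz":0,"hand":0},{"dx":0,"dy":0,"dz":0,"rx":0,"ry":0,"rz":0,"hand":0}]'
python3 - <<'E'
from go import *
print(manip.get_state()['qpos'].round(2))
plan([.55,-.06,.037],quat_yaw(102.2,-40,'x'))
E
```

```text
clock: 8.3
position: [0.5521, -0.0584, 0.0823]
ee_rot: [0.219, 0.587, 0.731, 0.269]
contact_force: [-0.6, -0.4, -0.8]
width: 0.004
gripper_force: 50.6
[-0.53  0.25  2.33  1.57  0.46 -2.18]
pos [ 0.5521 -0.0584  0.0823] shift in start frame [-0.001  -0.0313  0.0328] | in end frame [-0.0012 -0.0309  0.0332] | turn [0.65 0.06 0.28] rows 1.0884243500303072 0.09864389253983427
```

```bash
python3 -m pendant '[{"dx":0,"dy":-0.0069,"dz":0.0073,"rx":0,"ry":0,"rz":0,"hand":0},{"dx":0,"dy":-0.0069,"dz":0.0073,"rx":0,"ry":0,"rz":0,"hand":0},{"dx":0,"dy":-0.0069,"dz":0.0073,"rx":0,"ry":0,"rz":0,"hand":0},{"dx":0,"dy":-0.0055,"dz":0.006,"rx":0,"ry":0,"rz":0,"hand":0},{"dx":0,"dy":0,"dz":0,"rx":0,"ry":0,"rz":0,"hand":0},{"dx":0,"dy":0,"dz":0,"rx":0,"ry":0,"rz":0,"hand":0}]'
python3 - <<'E'
from go import *
print(manip.get_state()['qpos'].round(2))
w=Cam('side'); w.save('s5.png',(160,150,360,300),4)
plan([.55,-.06,.037],quat_yaw(102.2,-40,'x'))
E
```

```text
clock: 8.8
position: [0.5487, -0.0604, 0.044]
ee_rot: [0.219, 0.589, 0.73, 0.269]
contact_force: [0.0, -0.4, -0.4]
width: 0.0037
gripper_force: 50.7
[-0.54  0.34  2.38  1.85  0.48 -2.5 ]
pos [ 0.5489 -0.0604  0.0443] shift in start frame [ 0.0002 -0.0039  0.0062] | in end frame [ 0.0002 -0.0038  0.0063] | turn [0.67 0.17 0.07] rows 0.17648686679288797 0.09671238047330802
```

```bash
python3 -m pendant '[{"dx":0,"dy":-0.0021,"dz":0.0022,"rx":0,"ry":0,"rz":0,"hand":0},{"dx":0,"dy":-0.0021,"dz":0.0022,"rx":0,"ry":0,"rz":0,"hand":0},{"dx":0,"dy":0,"dz":0,"rx":0,"ry":0,"rz":0,"hand":0},{"dx":0,"dy":0,"dz":0,"rx":0,"ry":0,"rz":0,"hand":0}]'
python3 -c "
from rig import manip; s=manip.get_state(); print(s['qpos'].round(2), s['contact_force'])"
```

```text
clock: 9.18
position: [0.5481, -0.0601, 0.0371]
ee_rot: [0.219, 0.589, 0.73, 0.269]
contact_force: [0.9, -0.6, -1.7]
width: 0.0036
gripper_force: 50.7
[-0.54  0.36  2.39  1.89  0.49 -2.55] [ 0.87659618 -0.62114009 -1.74295887]
```

```bash
python3 -m pendant '[{"dx":0,"dy":-0.0015,"dz":0.0016,"rx":0,"ry":0,"rz":0,"hand":0},{"dx":0,"dy":0,"dz":0,"rx":0,"ry":0,"rz":0,"hand":0.0},{"dx":0,"dy":0,"dz":0,"rx":0,"ry":0,"rz":0,"hand":0.01},{"dx":0,"dy":0,"dz":0,"rx":0,"ry":0,"rz":0,"hand":0.016},{"dx":0,"dy":0,"dz":0,"rx":0,"ry":0,"rz":0,"hand":0.022},{"dx":0,"dy":0,"dz":0,"rx":0,"ry":0,"rz":0,"hand":0.022},{"dx":0,"dy":0,"dz":0,"rx":0,"ry":0,"rz":0,"hand":0.022}]'
python3 - <<'E'
from go import *
print(manip.get_state()['qpos'].round(2))
w=Cam('wrist'); w.save('w6.png',k=1.2)
E
```

```text
clock: 9.77
position: [0.548, -0.0601, 0.0348]
ee_rot: [0.219, 0.589, 0.73, 0.269]
contact_force: [-0.2, 0.1, -0.3]
width: 0.0217
gripper_force: 0.1
[-0.54  0.37  2.39  1.91  0.49 -2.57]
```

View pics/w6.png

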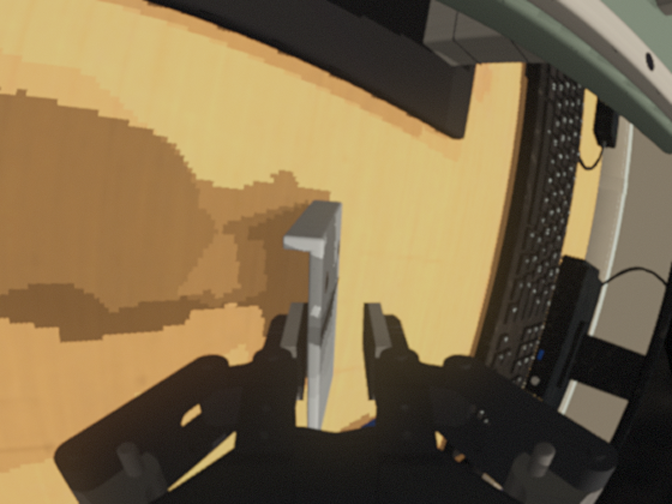

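The plate leans on the lower (left) finger, lip at (300,240), face up side away. Withdrawing along the tool so it lies down.

```bash
python3 -m pendant '[{"dx":0,"dy":-0.006,"dz":-0.006,"rx":0,"ry":0,"rz":0,"hand":0.022},{"dx":0,"dy":-0.006,"dz":-0.008,"rx":0,"ry":0,"rz":0,"hand":0.022},{"dx":0,"dy":0,"dz":-0.012,"rx":0,"ry":0,"rz":0,"hand":0.022},{"dx":0,"dy":0,"dz":-0.03,"rx":0,"ry":0,"rz":0,"hand":0.022},{"dx":0,"dy":0,"dz":-0.03,"rx":0,"ry":0,"rz":0,"hand":0.022},{"dx":0,"dy":0,"dz":-0.03,"rx":0,"ry":0,"rz":0,"hand":0.05},{"dx":0,"dy":0,"dz":-0.03,"rx":0,"ry":0,"rz":0,"hand":0.05},{"dx":0,"dy":0,"dz":0,"rx":0,"ry":0,"rz":0,"hand":0.07}]'
python3 - <<'E'
from go import *
print(manip.get_state()['qpos'].round(2))
plan([.55,-.08,.22],quat_yaw(102.2))
E
```

```text
clock: 10.48
position: [0.4445, -0.0826, 0.1403]
ee_rot: [0.222, 0.588, 0.73, 0.268]
contact_force: [-0.4, 0.3, 1.2]
width: 0.0576
gripper_force: 0.0
[-0.83 -0.01  2.4   1.12  0.67 -1.94]
pos [ 0.4445 -0.0826  0.1403] shift in start frame [-0.0202  0.1305  0.0073] | in end frame [-0.0198  0.1037 -0.0797] | turn [40.69  0.5   0.06] rows 3.172010887359075 5.683943790273528
```

```bash
python3 -m pendant '[{"dx":0,"dy":0,"dz":-0.03,"rx":0,"ry":0,"rz":0,"hand":0.08},{"dx":0,"dy":0,"dz":-0.03,"rx":0,"ry":0,"rz":0,"hand":0.08},{"dx":0,"dy":0,"dz":0,"rx":5.1,"ry":0,"rz":0,"hand":0.08},{"dx":0,"dy":0,"dz":0,"rx":5.1,"ry":0,"rz":0,"hand":0.08},{"dx":0,"dy":0,"dz":0,"rx":5.1,"ry":0,"rz":0,"hand":0.08},{"dx":0,"dy":0,"dz":0,"rx":5.1,"ry":0,"rz":0,"hand":0.08},{"dx":0,"dy":0,"dz":0,"rx":5.1,"ry":0,"rz":0,"hand":0.08},{"dx":0,"dy":0,"dz":0,"rx":5.1,"ry":0,"rz":0,"hand":0.08},{"dx":0,"dy":0,"dz":0,"rx":5.1,"ry":0,"rz":0,"hand":0.08},{"dx":0,"dy":0,"dz":0,"rx":5.1,"ry":0,"rz":0,"hand":0.08},{"dx":0,"dy":0,"dz":0,"rx":0,"ry":0,"rz":0,"hand":0.08},{"dx":0,"dy":0,"dz":0,"rx":0,"ry":0,"rz":0,"hand":0.08}]'
python3 - <<'E'
from go import *
print(manip.get_state()['qpos'].round(2))
plan([.56,-.14,.25],quat_yaw(102.2))
E
```

```text
clock: 11.48
position: [0.4077, -0.0879, 0.181]
ee_rot: [0.007, 0.626, 0.78, 0.012]
contact_force: [-0.7, 0.9, -0.3]
width: 0.08
gripper_force: 0.0
[-0.4   0.06  1.91  0.02  1.15 -0.62]
pos [ 0.4077 -0.0879  0.181 ] shift in start frame [-0.0834  0.1393 -0.0657] | in end frame [-0.0831  0.1378 -0.069 ] | turn [ 1.56 -0.29  0.26] rows 4.198897911496876 0.2244827679850776
```

```bash
python3 -m pendant '[{"dx":-0.016,"dy":0.0276,"dz":-0.014,"rx":1.4,"ry":0,"rz":0.2,"hand":0.08},{"dx":-0.016,"dy":0.0276,"dz":-0.014,"rx":0,"ry":0,"rz":0,"hand":0.08},{"dx":-0.017,"dy":0.0276,"dz":-0.014,"rx":0,"ry":0,"rz":0,"hand":0.08},{"dx":-0.017,"dy":0.0276,"dz":-0.014,"rx":0,"ry":0,"rz":0,"hand":0.08},{"dx":-0.017,"dy":0.0276,"dz":-0.014,"rx":0,"ry":0,"rz":0,"hand":0.08},{"dx":0,"dy":0,"dz":0,"rx":0,"ry":0,"rz":0,"hand":0.08},{"dx":0,"dy":0,"dz":0,"rx":0,"ry":0,"rz":0,"hand":0.08}]'
python3 - <<'E'
from go import *
w=Cam('wrist'); u,v=w.pix([.545,-.06,.01]); print(u,v); np.savez('w7.npz',f=w.f,T=w.T)
m=cv2.cvtColor(w.f,cv2.COLOR_RGB2HSV)
b=((m[...,1]<60)&(m[...,2]>40)).astype(np.uint8)
n,l,s,ce=cv2.connectedComponentsWithStats(b)
for i in range(1,n):
    if 800<s[i,4]<20000:
        cs=cv2.findContours((l==i).astype(np.uint8),0,2)[0][0]; r=cv2.minAreaRect(cs); print(s[i],ce[i],w.at(*ce[i],.01),r,m[l==i].mean(0).round())
E
```

```text
clock: 12.07
position: [0.5592, -0.1422, 0.2526]
ee_rot: [-0.0, 0.629, 0.777, 0.003]
contact_force: [-1.2, 0.5, -0.9]
width: 0.0797
gripper_force: 0.0
282.35153837850663 104.61453077495918
[    0     0    81   298 17171] [ 35.56519713 164.18228408] [ 0.20270289 -0.1924823   0.01      ] ((40.0, 148.5), (297.0, 80.0), 90.0) [ 57.  16. 100.]
[ 250   69   52   85 3927] [275.90807232 110.39546728] [ 0.53907209 -0.06826662  0.01      ] ((275.9072570800781, 110.37673950195312), (83.40679931640625, 47.80772399902344), 86.72950744628906) [ 34.  15. 151.]
```

```bash
cat > meas.py <<'E'
from go import *
w=Cam('wrist'); d=np.load('w7.npz'); f,w.T=d['f'],d['T']; w.o=w.T[:3,3]
m=cv2.cvtColor(f,cv2.COLOR_RGB2HSV)
b=((m[...,1]<60)&(m[...,2]>40)).astype(np.uint8); n,l,s,ce=cv2.connectedComponentsWithStats(b)
i=l[110,276]; cs=cv2.findContours((l==i).astype(np.uint8),0,2)[0][0]
for e in (3,5,8):
    q=cv2.approxPolyDP(cs,e,True)[:,0]; print(e,q.tolist())
bx=cv2.boxPoints(cv2.minAreaRect(cs)); bx=bx[np.argsort(bx[:,1])]
hd=sorted(bx[:2].tolist()); tl=sorted(bx[2:].tolist()); print(hd,tl)
H=[w.at(*p,.014) for p in hd]; T=[w.at(*p,.005) for p in tl]
print(np.array(H+T).round(4)); nn=np.linalg.norm
print('wh',nn(H[0]-H[1]),'wt',nn(T[0]-T[1]),'L',nn((H[0]+H[1]-T[0]-T[1])/2))
c=np.mean(H+T,0); dd=(H[0]+H[1]-T[0]-T[1]); print('c',c,'yaw',np.degrees(np.arctan2(dd[1],dd[0])))
E
python3 meas.py
```

```text
3 [[250, 71], [256, 152], [300, 150], [297, 69]]
5 [[250, 71], [256, 152], [300, 150], [297, 69]]
8 [[250, 71], [256, 152], [300, 150], [297, 69]]
[[249.66314697265625, 70.10496520996094], [297.39300537109375, 67.37754821777344]] [[254.4215087890625, 153.3759307861328], [302.1513671875, 150.6485137939453]]
[[ 0.4996 -0.0277  0.014 ]
 [ 0.5527 -0.0133  0.014 ]
 [ 0.5243 -0.1243  0.005 ]
 [ 0.58   -0.1091  0.005 ]]
wh 0.05495509922142916 wt 0.05767066140784279 L 0.10007660602113155
c [ 0.53915298 -0.06858603  0.0095    ] yaw 105.13432285737711
```

The plate was found as a quad with corners (250,71), (297,69), (300,150), (256,152), measuring 100 x 56 mm; it is flat on the bench with yaw 105°. Now the approach to grasp it by its long sides.

```bash
python3 - <<'E'
from go import *
plan([.537,-.061,.05],quat_yaw(105.1))
E
```

```text
pos [ 0.5571 -0.1411  0.2521] shift in start frame [ 0.0815 -0.0032  0.2025] | in end frame [0.0826 0.0015 0.2021] | turn [ 0.09 -0.29 -3.05] rows 5.2348296500662315 0.42771082822783707
```

```bash
python3 -m pendant '[{"dx":0,"dy":0,"dz":0,"rx":0,"ry":-0.3,"rz":-3,"hand":0.0854},{"dx":0.0275,"dy":0.0005,"dz":0.025,"rx":0,"ry":0,"rz":0,"hand":0.0854},{"dx":0.0275,"dy":0.0005,"dz":0.025,"rx":0,"ry":0,"rz":0,"hand":0.0854},{"dx":0.0275,"dy":0.0005,"dz":0.025,"rx":0,"ry":0,"rz":0,"hand":0.0854},{"dx":0,"dy":0,"dz":0.04,"rx":0,"ry":0,"rz":0,"hand":0.0854},{"dx":0,"dy":0,"dz":0.04,"rx":0,"ry":0,"rz":0,"hand":0.0854},{"dx":0,"dy":0,"dz":0.04,"rx":0,"ry":0,"rz":0,"hand":0.0854},{"dx":0,"dy":0,"dz":0,"rx":0,"ry":0,"rz":0,"hand":0.0854},{"dx":0,"dy":0,"dz":0,"rx":0,"ry":0,"rz":0,"hand":0.0854},{"dx":0,"dy":0,"dz":0,"rx":0,"ry":0,"rz":0,"hand":0.0854}]'
python3 - <<'E'
from go import *
plan([.537,-.061,.003],quat_yaw(105.1))
w=Cam('wrist'); 
for x,y,z in [(.05,.028,.014),(.05,-.028,.014)]:
    a=np.radians(105.1); p=np.array([.539,-.0686,0])+[x*np.cos(a)-y*np.sin(a),x*np.sin(a)+y*np.cos(a),z]; print(np.round(np.array(w.pix(p))*1.3,1))
w.save('w8.png',k=1.3)
E
```

```text
clock: 13.0
position: [0.5406, -0.0619, 0.0596]
ee_rot: [0.003, 0.608, 0.794, 0.001]
contact_force: [0.8, 0.7, 0.7]
width: 0.0851
gripper_force: 0.0
pos [ 0.5406 -0.0619  0.0596] shift in start frame [ 0.002  -0.0036  0.0566] | in end frame [ 0.0018 -0.0033  0.0566] | turn [ 0.31  0.2  -0.02] rows 1.360193275952782 0.0517644838666729
[295.6 214.9]
[419.3 214.5]
```

View pics/w8.png

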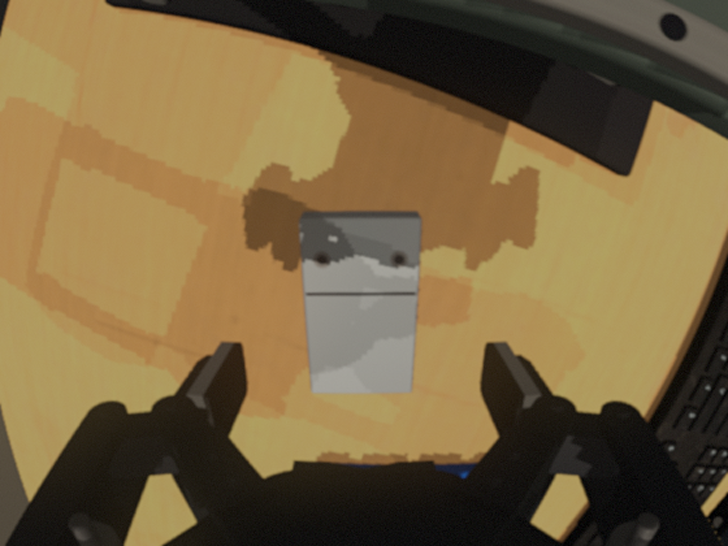

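The picture shows the plate face up, head (rivets) at the top edge (301..420,213), tail at 392, nicely centred between the fingertips (242, 483). Going down.

```bash
python3 -m pendant '[{"dx":0.002,"dy":-0.001,"dz":0.02,"rx":0.3,"ry":0.2,"rz":0,"hand":0.0854},{"dx":0,"dy":0,"dz":0.02,"rx":0,"ry":0,"rz":0,"hand":0.0854},{"dx":0,"dy":0,"dz":0.012,"rx":0,"ry":0,"rz":0,"hand":0.0854},{"dx":0,"dy":0,"dz":0.004,"rx":0,"ry":0,"rz":0,"hand":0.0854},{"dx":0,"dy":0,"dz":0,"rx":0,"ry":0,"rz":0,"hand":0.0854},{"dx":0,"dy":0,"dz":0,"rx":0,"ry":0,"rz":0,"hand":0.0854},{"dx":0,"dy":0,"dz":0,"rx":0,"ry":0,"rz":0,"hand":0.0854}]'
```

```text
clock: 13.63
position: [0.5403, -0.0603, 0.0036]
ee_rot: [0.001, 0.608, 0.794, 0.0]
contact_force: [0.7, -0.3, -0.1]
width: 0.0854
gripper_force: 0.0
```

```bash
python3 -m pendant '[{"dx":0,"dy":0,"dz":0.0055,"rx":0,"ry":0,"rz":0,"hand":0.0854},{"dx":0,"dy":0,"dz":0,"rx":0,"ry":0,"rz":0,"hand":0.07},{"dx":0,"dy":0,"dz":0,"rx":0,"ry":0,"rz":0,"hand":0.062},{"dx":0,"dy":0,"dz":0,"rx":0,"ry":0,"rz":0,"hand":0.05},{"dx":0,"dy":0,"dz":0,"rx":0,"ry":0,"rz":0,"hand":0.045},{"dx":0,"dy":0,"dz":0,"rx":0,"ry":0,"rz":0,"hand":0.045},{"dx":0,"dy":0,"dz":0,"rx":0,"ry":0,"rz":0,"hand":0.045},{"dx":0,"dy":0,"dz":0,"rx":0,"ry":0,"rz":0,"hand":0.045}]' 40
```

```text
clock: 14.3
position: [0.539, -0.0599, -0.0032]
ee_rot: [-0.001, 0.608, 0.794, -0.0]
contact_force: [-0.9, 0.4, 5.8]
width: 0.0548
gripper_force: 42.0
```

```bash
python3 -m pendant '[{"dx":0,"dy":0,"dz":-0.01,"rx":0,"ry":0,"rz":0,"hand":0.045},{"dx":0,"dy":0,"dz":-0.025,"rx":0,"ry":0,"rz":0,"hand":0.045},{"dx":0,"dy":0,"dz":-0.035,"rx":0,"ry":0,"rz":0,"hand":0.045},{"dx":0,"dy":0,"dz":-0.035,"rx":0,"ry":0,"rz":0,"hand":0.045},{"dx":0,"dy":0,"dz":-0.035,"rx":0,"ry":0,"rz":0,"hand":0.045},{"dx":0,"dy":0,"dz":-0.035,"rx":0,"ry":0,"rz":0,"hand":0.045},{"dx":0,"dy":0,"dz":-0.035,"rx":0,"ry":0,"rz":0,"hand":0.045},{"dx":0,"dy":0,"dz":-0.035,"rx":0,"ry":0,"rz":0,"hand":0.045},{"dx":0,"dy":0,"dz":0,"rx":0,"ry":0,"rz":0,"hand":0.045},{"dx":0,"dy":0,"dz":0,"rx":0,"ry":0,"rz":0,"hand":0.045}]'
cat > inhand.py <<'E'
from go import *
w=Cam('wrist'); f=w.f; m=cv2.cvtColor(f,cv2.COLOR_RGB2HSV); np.savez('ih.npz',f=f,T=w.T)
b=((m[...,1]<70)&(m[...,2]>65)).astype(np.uint8); b[:100]=0
n,l,s,ce=cv2.connectedComponentsWithStats(b)
for i in range(1,n):
    if s[i,4]>600:
        cs=cv2.findContours((l==i).astype(np.uint8),0,2)[0][0]; print(s[i],ce[i].round(1),cv2.approxPolyDP(cs,4,True)[:,0].tolist())
# camera model in tool coordinates
w.T=np.array(w.d['mount']); w.o=w.T[:3,3]
for th in(0,5.3):
    c,s_=np.cos(np.radians(th)),np.sin(np.radians(th))
    for nme,q in dict(headL=(50,28,5),headR=(50,-28,5),lineL=(12,28,5),tailL=(-50,28,5),tailR=(-50,-28,5)).items():
        q=np.array(q)-[8,0,0]; t=np.array([c*q[0]-s_*q[2],-q[1],-s_*q[0]-c*q[2]])/1e3+[0,0,-.0086]; print(th,nme,np.round(w.pix(t),1),t.round(4))
E
python3 inhand.py
```

```text
clock: 15.13
position: [0.5404, -0.0602, 0.2439]
ee_rot: [0.002, 0.608, 0.794, 0.001]
contact_force: [0.8, -0.1, -1.3]
width: 0.0544
gripper_force: 42.9
[    0   100    87   320 20576] [ 36.2 249.7] [[1, 100], [0, 257], [72, 290], [47, 287], [0, 265], [0, 419], [31, 419], [21, 405], [23, 391], [81, 335], [79, 300], [73, 292], [79, 290], [78, 211], [86, 130], [31, 141], [35, 100]]
[382 100  61  20 659] [419.1 106.6] [[382, 100], [429, 119], [435, 118], [442, 100]]
[  190   191   180   170 20312] [279.6 270.9] [[219, 192], [213, 201], [217, 255], [207, 258], [190, 293], [202, 301], [217, 259], [229, 353], [275, 360], [330, 354], [334, 320], [341, 313], [335, 317], [341, 261], [357, 289], [356, 300], [369, 292], [352, 257], [342, 255], [342, 194]]
0 headL [214.1 194.2] [ 0.042  -0.028  -0.0136]
0 headR [348.8 194.2] [ 0.042   0.028  -0.0136]
0 lineL [220. 275.] [ 0.004  -0.028  -0.0136]
0 tailL [230.4 370.6] [-0.058  -0.028  -0.0136]
0 tailR [331.8 370.5] [-0.058   0.028  -0.0136]
5.3 headL [212.4 198.2] [ 0.0414 -0.028  -0.0175]
5.3 headR [350.6 198.2] [ 0.0414  0.028  -0.0175]
5.3 lineL [219.9 276.3] [ 0.0035 -0.028  -0.0139]
5.3 tailL [231.5 364.3] [-0.0582 -0.028  -0.0082]
5.3 tailR [330.6 364.2] [-0.0582  0.028  -0.0082]
```

```bash
python3 - <<'E'
import numpy as np,cv2
f=np.load('ih.npz')['f']; g=cv2.cvtColor(f,cv2.COLOR_RGB2GRAY); m=cv2.cvtColor(f,cv2.COLOR_RGB2HSV)
for v in(198,210,230,250): print(v,'S',m[v,204:224,1].tolist(),m[v,336:358,1].tolist())
for u in(230,255,300,325): print(u,'V',m[182:208,u,2].tolist(),'S',m[182:208,u,1].tolist())
for u in(245,280,315): print(u,'line',m[255:300,u,2].tolist(),'tail',m[345:375,u,2].tolist(),m[345:375,u,1].tolist())
E
```

```text
198 S [139, 140, 140, 139, 139, 139, 138, 138, 137, 126, 87, 50, 51, 54, 46, 50, 49, 48, 53, 54] [38, 37, 38, 38, 38, 43, 33, 39, 46, 93, 118, 123, 124, 124, 124, 124, 124, 124, 126, 125, 126, 125]
210 S [141, 138, 140, 138, 140, 140, 139, 139, 121, 71, 36, 33, 35, 36, 36, 38, 38, 30, 38, 38] [19, 18, 20, 19, 20, 19, 18, 19, 17, 21, 58, 111, 126, 124, 124, 124, 127, 126, 124, 122, 125, 122]
230 S [131, 131, 133, 129, 131, 129, 129, 129, 131, 128, 106, 47, 20, 23, 25, 25, 29, 27, 22, 25] [18, 20, 18, 18, 20, 17, 15, 13, 48, 103, 125, 124, 122, 124, 123, 122, 124, 124, 122, 124, 124, 122]
250 S [114, 113, 111, 112, 112, 114, 112, 112, 112, 110, 112, 111, 93, 44, 20, 20, 23, 23, 20, 20] [16, 16, 21, 16, 14, 15, 51, 104, 123, 125, 125, 123, 124, 125, 124, 123, 125, 123, 124, 124, 123, 122]
230 V [191, 191, 191, 191, 191, 191, 192, 184, 153, 105, 80, 82, 80, 80, 82, 80, 79, 83, 87, 90, 93, 93, 91, 91, 92, 92] S [140, 139, 140, 139, 142, 139, 141, 141, 130, 95, 51, 44, 48, 51, 50, 48, 52, 43, 41, 34, 38, 36, 36, 31, 36, 33]
255 V [190, 191, 191, 191, 192, 192, 194, 185, 149, 100, 77, 76, 7
[... 1357 characters left out ...]
6, 166, 166, 166, 166, 166, 166, 165, 166, 168, 170, 167, 146, 95, 41, 34, 35, 32, 35, 34, 32, 33, 31, 32, 30, 33, 30, 29] [11, 11, 11, 11, 12, 11, 11, 12, 11, 11, 11, 11, 9, 9, 10, 16, 6, 30, 22, 16, 15, 23, 16, 23, 33, 8, 0, 15, 26, 26]
315 line [86, 85, 85, 87, 87, 87, 86, 87, 86, 86, 86, 86, 86, 86, 87, 86, 86, 87, 87, 86, 88, 79, 61, 44, 45, 68, 95, 124, 141, 149, 152, 153, 152, 153, 154, 153, 152, 152, 153, 152, 152, 152, 152, 152, 153] tail [165, 166, 166, 166, 166, 166, 165, 166, 164, 144, 96, 44, 34, 35, 34, 37, 34, 32, 32, 33, 32, 32, 28, 32, 31, 31, 29, 29, 31, 31] [9, 11, 11, 12, 12, 11, 11, 11, 11, 12, 19, 17, 23, 15, 23, 28, 8, 40, 32, 46, 32, 32, 46, 48, 8, 25, 44, 18, 25, 16]
```

```bash
cat > fitih.py <<'E'
from go import *
from scipy.optimize import least_squares
w=Cam('wrist'); w.T=np.array(w.d['mount']); w.o=w.T[:3,3]
def tool(q,a,z,th):
    c,s=np.cos(th),np.sin(th); q=np.array(q)-[a,0,0]
    return np.array([c*q[0]-s*q[2],-q[1],-s*q[0]-c*q[2]+z])/1e3
def res(p):
    P=lambda q: np.array(w.pix(tool(q,*p)))
    hl,hr,ll,lr=P((50,28,5)),P((50,-28,5)),P((12,28,5)),P((12,-28,5))
    return [hl[1]-200.7,ll[1]-278.5,hr[0]-hl[0]-134.7,lr[0]-ll[0]-121.1,P((50,0,-9))[1]-190.5]
for x0 in ([8,-8,.09],):
    r=least_squares(res,x0); print('a,z,pitch',r.x[:2],np.degrees(r.x[2]),'res',r.fun.round(2))
E
python3 fitih.py
```

```text
a,z,pitch [10.26105053 -7.32860735] 2.9563300995591537 res [-0.03  0.04  0.02 -0.05 -0.01]
```

```bash
cat > tgt.py <<'E'
from go import *; from slide import S,A
YAW,T0=-3.2,np.array([.519,.1254,0]); a_,z_,th=10.26,-7.33,np.radians(2.96)
def target(off,dT=(0,0,0)):
    "off: mm in plate axes from seated"
    W=R.from_euler('z',YAW,degrees=True); Rp=W*A
    c,s=np.cos(th),np.sin(th); Rtp=R.from_matrix(np.array([[c,0,-s],[0,-1,0],[-s,0,-c]]))  # plate->tool
    tcp=Rtp.inv().apply([0,0,-z_])+[a_,0,0]   # TCP in plate, mm
    org=T0+np.array(dT)+W.apply(S)
    return org+Rp.apply((tcp+np.array(off))/1e3), Rp*Rtp.inv()
E
python3 - <<'E'
from tgt import *
print(manip.get_state()['qpos'].round(2)); p,r=target((8,0,60)); print(p,r.as_matrix().round(3)); plan(p,r)
p0,_=target((0,0,0)); print('seated tcp',p0); plan([p[0],p[1],.26],quat_yaw(-3.2))
E
```

```text
[-0.24  0.22  1.56 -0.    1.37 -0.5 ]
[0.55910542 0.12315776 0.1977283 ] [[ 0.958 -0.056  0.283]
 [-0.054 -0.998 -0.016]
 [ 0.283 -0.    -0.959]]
pos [ 0.5384 -0.0597  0.2404] shift in start frame [0.1711 0.0678 0.0428] | in end frame [-0.002  -0.1838  0.0439] | turn [-15.75  11.34 107.44] rows 4.5316692184321195 15.247907621484988
seated tcp [0.57147    0.12246647 0.13847765]
pos [ 0.5384 -0.0597  0.2404] shift in start frame [ 0.1712  0.0676 -0.0195] | in end frame [ 0.0105 -0.1838 -0.0196] | turn [ -0.23   0.13 108.31] rows 4.4391736898411365 15.126740662347926
```

```bash
python3 -m pendant '[{"dx":0,"dy":0,"dz":-0.01,"rx":0,"ry":0,"rz":6.77,"hand":0.045},{"dx":0,"dy":0,"dz":-0.01,"rx":0,"ry":0,"rz":6.77,"hand":0.045},{"dx":0,"dy":0,"dz":-0.01,"rx":0,"ry":0,"rz":6.77,"hand":0.045},{"dx":0,"dy":0,"dz":0,"rx":0,"ry":0,"rz":6.77,"hand":0.045},{"dx":0,"dy":0,"dz":0,"rx":0,"ry":0,"rz":6.77,"hand":0.045},{"dx":0,"dy":0,"dz":0,"rx":0,"ry":0,"rz":6.77,"hand":0.045},{"dx":0,"dy":0,"dz":0,"rx":0,"ry":0,"rz":6.77,"hand":0.045},{"dx":0,"dy":0,"dz":0,"rx":0,"ry":0,"rz":6.77,"hand":0.045}]' && python3 -m pendant '[{"dx":0,"dy":0,"dz":0,"rx":0,"ry":0,"rz":6.77,"hand":0.045},{"dx":0,"dy":0,"dz":0,"rx":0,"ry":0,"rz":6.77,"hand":0.045},{"dx":0,"dy":0,"dz":0,"rx":0,"ry":0,"rz":6.77,"hand":0.045},{"dx":0,"dy":0,"dz":0,"rx":0,"ry":0,"rz":6.77,"hand":0.045},{"dx":0,"dy":0,"dz":0,"rx":0,"ry":0,"rz":6.77,"hand":0.045},{"dx":0,"dy":0,"dz":0,"rx":0,"ry":0,"rz":6.77,"hand":0.045},{"dx":0,"dy":0,"dz":0,"rx":0,"ry":0,"rz":6.77,"hand":0.045},{"dx":0,"dy":0,"dz":0,"rx":0,"ry":0,"rz":6.77,"hand":0.045},{"dx":0,"dy":0,"dz":0,"rx":0,"ry":0,"rz":0,"hand":0.045},{"dx":0,"dy":0,"dz":0,"rx":0,"ry":0,"rz":0,"hand":0.045}]'
python3 - <<'E'
from tgt import *
print(manip.get_state()['qpos'].round(2)); p,r=target((8,0,60)); plan(p,r)
E
```

```text
clock: 15.9
position: [0.5382, -0.0597, 0.2688]
ee_rot: [-0.002, 0.904, 0.427, -0.003]
contact_force: [-0.3, -0.5, -1.3]
width: 0.0544
gripper_force: 42.9
clock: 16.73
position: [0.5385, -0.0598, 0.2695]
ee_rot: [-0.0, 1.0, -0.027, -0.003]
contact_force: [-0.4, 0.3, -1.9]
width: 0.0547
gripper_force: 42.9
[-0.24  0.21  1.5  -0.    1.44  1.39]
pos [ 0.5385 -0.0598  0.2695] shift in start frame [ 0.0112 -0.1837  0.0719] | in end frame [-0.0104 -0.1838  0.0718] | turn [-0.07 16.76  0.15] rows 4.73811236829708 2.3411327854190964
```

```bash
python3 -m pendant '[{"dx":0,"dy":0,"dz":0,"rx":0,"ry":5.6,"rz":0,"hand":0.045},{"dx":0,"dy":0,"dz":0,"rx":0,"ry":5.6,"rz":0,"hand":0.045},{"dx":0,"dy":0,"dz":0,"rx":0,"ry":5.6,"rz":0.1,"hand":0.045},{"dx":-0.002,"dy":-0.0367,"dz":0.006,"rx":0,"ry":0,"rz":0,"hand":0.045},{"dx":-0.002,"dy":-0.0367,"dz":0.006,"rx":0,"ry":0,"rz":0,"hand":0.045},{"dx":-0.002,"dy":-0.0367,"dz":0.006,"rx":0,"ry":0,"rz":0,"hand":0.045},{"dx":-0.002,"dy":-0.0367,"dz":0.006,"rx":0,"ry":0,"rz":0,"hand":0.045},{"dx":-0.002,"dy":-0.0367,"dz":0.006,"rx":0,"ry":0,"rz":0,"hand":0.045},{"dx":0,"dy":0,"dz":0,"rx":0,"ry":0,"rz":0,"hand":0.045},{"dx":0,"dy":0,"dz":0,"rx":0,"ry":0,"rz":0,"hand":0.045},{"dx":0,"dy":0,"dz":0,"rx":0,"ry":0,"rz":0,"hand":0.045},{"dx":0,"dy":0,"dz":0,"rx":0,"ry":0,"rz":0,"hand":0.045}]'
python3 - <<'E'
from tgt import *; from slide import top
print(manip.get_state()['qpos'].round(2)); p,r=target((8,0,60)); plan(p,r)
w=Cam('wrist'); np.savez('hv.npz',f=w.f,T=w.T); w.save('w9.png',(40,0,520,360),1.6)
W=R.from_euler('z',YAW,degrees=True)
for n,q in dict(barL=(45,24,0),barR=(45,-24,0),barLd=(35,24,0),barRd=(35,-24,0)).items():
    u,v=w.pix(T0+W.apply(top(q))); print(n,round(u,1),round(v,1),'disp',round((u-40)*1.6),round(v*1.6))
E
```

```text
clock: 17.73
position: [0.5489, 0.1222, 0.2397]
ee_rot: [0.004, 0.989, -0.029, 0.145]
contact_force: [0.7, -0.9, -0.5]
width: 0.0546
gripper_force: 43.0
[ 0.13  0.11  1.74 -0.06  1.01  1.79]
pos [0.5489 0.1222 0.2397] shift in start frame [-0.0023 -0.0015  0.0431] | in end frame [-0.0022 -0.0015  0.0431] | turn [ 0.06 -0.22 -0.11] rows 1.0352775363416256 0.03552612644452403
barL 245.3 174.1 disp 328 279
barR 309.7 173.9 disp 432 278
barLd 245.7 186.9 disp 329 299
barRd 309.4 186.8 disp 431 299
```

View pics/w9.png

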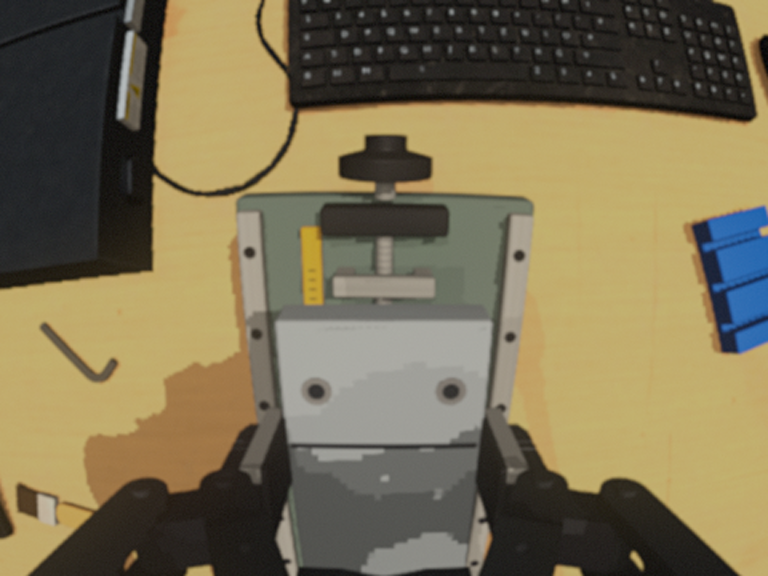

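The last picture shows bar (333..435, 277..297), lead screw, bearing block and held plate (278..491 at its head) all centred on column 384, so lateral and yaw alignment are right; the bar is about 1 mm further uphill than predicted. I'll update the slide estimate and descend.

```bash
sed -i 's/T0=-3.2,np.array(\[.519,.1254,0\])/T0=-3.2,np.array([.5195,.1239,0])/' tgt.py; sed -i 's/YAW,T0=-3.2/YAW,T0=-3.2/' tgt.py; grep T0= tgt.py; python3 - <<'E'
from tgt import *
for o in((8,0,20),(8,0,5)):
    p,r=target(o); plan(p,r)
E
```

```text
YAW,T0=-3.2,np.array([.5195,.1239,0]); a_,z_,th=10.26,-7.33,np.radians(2.96)
pos [0.5491 0.1219 0.2399] shift in start frame [-0.0001 -0.0004  0.0833] | in end frame [ 0.0002 -0.0003  0.0833] | turn [ 0.06 -0.24 -0.16] rows 1.998309946377369 0.04175778072548175
pos [0.5491 0.1219 0.2399] shift in start frame [ 0.0006 -0.0004  0.0983] | in end frame [ 0.001  -0.0003  0.0983] | turn [ 0.06 -0.24 -0.16] rows 2.3576581993756927 0.04175778072548175
```

```bash
python3 -m pendant '[{"dx":0,"dy":0,"dz":0.025,"rx":0,"ry":-0.2,"rz":-0.1,"hand":0.045},{"dx":0,"dy":0,"dz":0.025,"rx":0,"ry":0,"rz":0,"hand":0.045},{"dx":0,"dy":0,"dz":0.02,"rx":0,"ry":0,"rz":0,"hand":0.045},{"dx":0,"dy":0,"dz":0.013,"rx":0,"ry":0,"rz":0,"hand":0.045},{"dx":0,"dy":0,"dz":0,"rx":0,"ry":0,"rz":0,"hand":0.045},{"dx":0,"dy":0,"dz":0,"rx":0,"ry":0,"rz":0,"hand":0.045},{"dx":0,"dy":0,"dz":0,"rx":0,"ry":0,"rz":0,"hand":0.045},{"dx":0,"dy":0,"dz":0,"rx":0,"ry":0,"rz":0,"hand":0.045}]'
python3 - <<'E'
from tgt import *
for o in((8,0,20),(8,0,4)):
    p,r=target(o); plan(p,r)
w=Cam('wrist'); np.savez('hv2.npz',f=w.f,T=w.T)
from slide import top
W=R.from_euler('z',YAW,degrees=True)
for n,q in dict(barL=(45,24,0),barR=(45,-24,0),barLd=(35,24,0)).items():
    u,v=w.pix(T0+W.apply(top(q))); print(n,round(u,1),round(v,1))
m=cv2.cvtColor(w.f,cv2.COLOR_RGB2HSV)
for u in(262,290): print(u,m[140:205,u,2].tolist())
for v in (172,176,180): print(v,m[v,225:260,1].tolist(),m[v,300:330,1].tolist())
E
```

```text
clock: 18.45
position: [0.5735, 0.1216, 0.1619]
ee_rot: [0.004, 0.989, -0.028, 0.145]
contact_force: [-0.6, 0.4, -0.5]
width: 0.0547
gripper_force: 43.0
pos [0.5735 0.1216 0.1619] shift in start frame [-0.0011  0.0007  0.0017] | in end frame [-0.0011  0.0007  0.0017] | turn [-0.01 -0.21 -0.06] rows 0.051016558236634 0.030522745529394928
pos [0.5735 0.1216 0.1619] shift in start frame [-0.0003  0.0007  0.0177] | in end frame [-0.0003  0.0007  0.0177] | turn [-0.01 -0.21 -0.06] rows 0.42425196713949753 0.030522745529394928
barL 233.6 207.1
barR 328.6 207.0
barLd 234.6 225.4
262 [40, 46, 49, 52, 56, 55, 57, 55, 58, 57, 56, 57, 54, 57, 55, 57, 55, 58, 54, 53, 54, 52, 54, 54, 54, 53, 48, 52, 62, 70, 74, 81, 98, 111, 116, 120, 126, 125, 124, 120, 118, 117, 118, 115, 116, 118, 118, 118, 117, 116, 112, 111, 114, 112, 114, 114, 115, 116, 117, 127, 151, 169, 176, 177, 177]
290 [39, 43, 44, 51, 54, 54, 56, 57, 56, 53, 54, 54, 57, 53, 55, 56, 55, 53, 52, 54, 54, 54, 51, 51, 52, 49, 50, 47, 48, 62, 77, 96, 102, 103, 100, 100, 103, 113, 118, 120, 114, 108, 104, 106, 107, 107, 107, 107, 106, 108, 1
[... 174 characters left out ...]
, 36, 38, 32, 36, 34, 36, 33, 33, 37, 35, 36] [34, 34, 34, 34, 32, 32, 36, 32, 35, 34, 34, 36, 36, 36, 35, 37, 34, 37, 38, 35, 32, 35, 38, 35, 38, 36, 39, 33, 35, 36]
176 [117, 40, 31, 35, 34, 36, 34, 34, 36, 36, 36, 36, 36, 36, 34, 36, 34, 36, 36, 36, 36, 34, 34, 36, 33, 33, 35, 35, 33, 31, 33, 35, 35, 33, 35] [35, 35, 32, 34, 34, 32, 36, 32, 32, 36, 34, 34, 34, 36, 34, 34, 32, 36, 36, 34, 32, 37, 35, 31, 35, 34, 33, 33, 33, 35]
180 [128, 50, 35, 33, 34, 35, 36, 35, 33, 33, 34, 37, 37, 37, 33, 35, 33, 36, 35, 37, 35, 33, 33, 32, 34, 32, 36, 36, 36, 34, 34, 34, 32, 34, 34] [34, 34, 34, 34, 36, 34, 35, 36, 39, 33, 33, 35, 35, 34, 35, 32, 34, 32, 33, 35, 31, 32, 35, 37, 31, 35, 35, 35, 37, 35]
```

```bash
python3 -m pendant '[{"dx":0,"dy":0.0003,"dz":0.006,"rx":0,"ry":0,"rz":0,"hand":0.045},{"dx":0,"dy":0,"dz":0.006,"rx":0,"ry":0,"rz":0,"hand":0.045},{"dx":0,"dy":0,"dz":0.004,"rx":0,"ry":0,"rz":0,"hand":0.045},{"dx":0,"dy":0,"dz":0,"rx":0,"ry":0,"rz":0,"hand":0.045},{"dx":0,"dy":0,"dz":0,"rx":0,"ry":0,"rz":0,"hand":0.045},{"dx":0,"dy":0,"dz":0,"rx":0,"ry":0,"rz":0,"hand":0.045}]'
python3 - <<'E'
from tgt import *
for o in((8,0,4),(8,0,0)):
    p,r=target(o); plan(p,r)
print(manip.get_state()['moment'])
E
```

```text
clock: 19.0
position: [0.5772, 0.1215, 0.1448]
ee_rot: [0.004, 0.989, -0.028, 0.143]
contact_force: [0.6, 0.0, -0.2]
width: 0.0546
gripper_force: 43.0
pos [0.5772 0.1215 0.1448] shift in start frame [0.001  0.0008 0.0002] | in end frame [0.001  0.0008 0.0002] | turn [ 0.   -0.04 -0.01] rows 0.03148191742350963 0.005958910078465185
pos [0.5772 0.1215 0.1448] shift in start frame [0.0012 0.0008 0.0042] | in end frame [0.0012 0.0008 0.0042] | turn [ 0.   -0.04 -0.01] rows 0.10702936962027297 0.005958910078465185
[-0.0155949   0.1422565  -0.02028392]
```

```bash
for k in 1 2 3; do python3 -m pendant '[{"dx":0,"dy":0,"dz":0.0015,"rx":0,"ry":0,"rz":0,"hand":0.045},{"dx":0,"dy":0,"dz":0,"rx":0,"ry":0,"rz":0,"hand":0.045},{"dx":0,"dy":0,"dz":0,"rx":0,"ry":0,"rz":0,"hand":0.045}]' | grep -E "position|force"; python3 -c "
from rig import manip; print(manip.get_state()['moment'].round(2))"; done
```

```text
position: [0.5776, 0.1214, 0.1436]
contact_force: [0.6, 0.1, -0.9]
gripper_force: 43.0
[ 0.05  0.24 -0.02]
position: [0.578, 0.1213, 0.142]
contact_force: [0.6, -0.6, -1.2]
gripper_force: 43.0
[0.   0.21 0.02]
position: [0.5786, 0.1214, 0.1409]
contact_force: [-1.2, -0.1, 0.5]
gripper_force: 43.1
[-0.04  0.21  0.02]
```

```bash
for k in 1 2; do python3 -m pendant '[{"dx":0,"dy":0,"dz":0.001,"rx":0,"ry":0,"rz":0,"hand":0.045},{"dx":0,"dy":0,"dz":0,"rx":0,"ry":0,"rz":0,"hand":0.045},{"dx":0,"dy":0,"dz":0,"rx":0,"ry":0,"rz":0,"hand":0.045}]' | grep -E "position|contact"; done; python3 - <<'E'
from tgt import *
p,r=target((8,0,0)); plan(p,r); print(manip.get_state()['moment'].round(2))
E
```

```text
position: [0.579, 0.1213, 0.1401]
contact_force: [-1.3, -0.2, 2.8]
position: [0.5793, 0.1213, 0.1393]
contact_force: [-1.5, -0.0, 4.2]
pos [0.5793 0.1213 0.1393] shift in start frame [ 0.0008  0.0008 -0.0017] | in end frame [ 0.0008  0.0008 -0.0017] | turn [-0.   -0.1  -0.02] rows 0.04850043705394137 0.014927924424691904
[-0.13  0.46 -0.02]
```

```bash
python3 -m pendant '[{"dx":-0.002,"dy":0,"dz":-0.0006,"rx":0,"ry":-0.5,"rz":0,"hand":0.045},{"dx":-0.002,"dy":0,"dz":0,"rx":0,"ry":0,"rz":0,"hand":0.045},{"dx":0,"dy":0,"dz":0,"rx":0,"ry":0,"rz":0,"hand":0.045},{"dx":0,"dy":0,"dz":0,"rx":0,"ry":0,"rz":0,"hand":0.045}]' | grep -E "position|contact";for k in 1 2 ; do python3 -m pendant '[{"dx":-0.001,"dy":0,"dz":0,"rx":0,"ry":0,"rz":0,"hand":0.045},{"dx":0,"dy":0,"dz":0,"rx":0,"ry":0,"rz":0,"hand":0.045},{"dx":0,"dy":0,"dz":0,"rx":0,"ry":0,"rz":0,"hand":0.045}]' | grep -E "position|contact"; done; python3 - <<'E'
from tgt import *
p,r=target((0,0,0)); plan(p,r); print(manip.get_state()['moment'].round(2))
E
```

```text
position: [0.575, 0.1216, 0.1382]
contact_force: [0.8, -0.4, 4.2]
position: [0.5739, 0.1216, 0.1379]
contact_force: [0.9, -0.4, 3.1]
position: [0.5729, 0.1216, 0.1375]
contact_force: [-0.7, 0.3, 2.1]
pos [0.5729 0.1216 0.1375] shift in start frame [-0.0006  0.0007 -0.0012] | in end frame [-0.0006  0.0007 -0.0012] | turn [ 0.    0.47 -0.02] rows 0.03540506044499384 0.06540990058467738
[-0.01  0.21 -0.02]
```

```bash
for k in 1 2 3; do python3 -m pendant '[{"dx":-0.001,"dy":0,"dz":0,"rx":0,"ry":0,"rz":0,"hand":0.045},{"dx":0,"dy":0,"dz":0,"rx":0,"ry":0,"rz":0,"hand":0.045},{"dx":0,"dy":0,"dz":0,"rx":0,"ry":0,"rz":0,"hand":0.045}]' | grep -E "position|contact"; done; python3 - <<'E'
from tgt import *
p,r=target((0,0,0)); plan(p,r); print(manip.get_state()['moment'].round(2))
E
```

```text
position: [0.5728, 0.1217, 0.1376]
contact_force: [3.2, -0.9, 1.9]
position: [0.5727, 0.1217, 0.1377]
contact_force: [4.7, -0.4, 0.8]
position: [0.5726, 0.1217, 0.1378]
contact_force: [6.3, -1.0, 1.1]
pos [0.5726 0.1217 0.1378] shift in start frame [-0.0004  0.0008 -0.0008] | in end frame [-0.0004  0.0008 -0.0008] | turn [-0.02  0.16 -0.02] rows 0.028310044604558843 0.022165412905715887
[-0.23 -0.73 -0.12]
```

```bash
python3 -m pendant '[{"dx":0.001,"dy":0,"dz":0,"rx":0,"ry":0,"rz":0,"hand":0.045},{"dx":0.001,"dy":0,"dz":0,"rx":0,"ry":0,"rz":0,"hand":0.05},{"dx":0,"dy":0,"dz":0,"rx":0,"ry":0,"rz":0,"hand":0.057},{"dx":0,"dy":0,"dz":0,"rx":0,"ry":0,"rz":0,"hand":0.06},{"dx":0,"dy":0,"dz":0,"rx":0,"ry":0,"rz":0,"hand":0.064},{"dx":0,"dy":0,"dz":0,"rx":0,"ry":0,"rz":0,"hand":0.068},{"dx":0,"dy":0,"dz":0,"rx":0,"ry":0,"rz":0,"hand":0.068},{"dx":0,"dy":0,"dz":0,"rx":0,"ry":0,"rz":0,"hand":0.068},{"dx":0,"dy":0,"dz":0,"rx":0,"ry":0,"rz":0,"hand":0.068}]'
python3 -m pendant '[{"dx":0,"dy":0,"dz":-0.005,"rx":0,"ry":0,"rz":0,"hand":0.07},{"dx":0,"dy":0,"dz":-0.01,"rx":0,"ry":0,"rz":0,"hand":0.07},{"dx":0,"dy":0,"dz":-0.02,"rx":0,"ry":0,"rz":0,"hand":0.07},{"dx":0,"dy":0,"dz":-0.03,"rx":0,"ry":0,"rz":0,"hand":0.07},{"dx":0,"dy":0,"dz":-0.035,"rx":0,"ry":0,"rz":0,"hand":0.07},{"dx":0,"dy":0,"dz":-0.035,"rx":0,"ry":0,"rz":0,"hand":0.07},{"dx":0,"dy":0,"dz":0,"rx":0,"ry":0,"rz":0,"hand":0.07},{"dx":0,"dy":0,"dz":0,"rx":0,"ry":0,"rz":0,"hand":0.07},{"dx":0,"dy":0,"dz":0,"rx":0,"ry":0,"rz":0,"hand":0.07}]'
cat > chk.py <<'E'
from tgt import *; from slide import top
w=Cam('wrist'); np.savez('fin.npz',f=w.f,T=w.T); w.save('w10.png',k=1.2)
W=R.from_euler('z',YAW,degrees=True)
for n,q in dict(headL=(50,28,5),headR=(50,-28,5),lineL=(12,28,5),lineR=(12,-28,5),tailL=(-50,28,5),tailR=(-50,-28,5)).items():
    print(n,np.round(w.pix(T0+W.apply(top(q))),1))
m=cv2.cvtColor(w.f,cv2.COLOR_RGB2HSV); V=m[...,2]
b=((m[...,1]<32)&(m[...,2]>60)).astype(np.uint8)
n,l,s,ce=cv2.connectedComponentsWithStats(b)
for i in range(1,n):
    if s[i,4]>600 and s[i,0]>100: print(s[i],ce[i].round(1),cv2.approxPolyDP(cv2.findContours((l==i).astype(np.uint8),0,2)[0][0],3,True)[:,0].tolist())
E
python3 chk.py
```

```text
clock: 22.58
position: [0.5719, 0.1217, 0.1372]
ee_rot: [0.004, 0.99, -0.028, 0.139]
contact_force: [-0.1, -0.2, -0.6]
width: 0.0679
gripper_force: 0.0
clock: 23.33
position: [0.5345, 0.1238, 0.2677]
ee_rot: [0.004, 0.99, -0.028, 0.139]
contact_force: [0.2, -0.0, -0.7]
width: 0.0704
gripper_force: 0.0
headL [246.1 153. ]
headR [314.9 152.9]
lineL [247.5 197.1]
lineR [313.5 197.1]
tailL [250.1 260.9]
tailR [310.8 260.8]
[  246   149    70   199 12011] [279.9 243.2] [[248, 149], [252, 339], [255, 346], [300, 347], [305, 338], [312, 259], [315, 154], [304, 149]]
[ 393  377   60   43 1405] [424.5 397.6] [[395, 384], [396, 394], [435, 419], [451, 419], [431, 377]]
[107 390  55  30 920] [129.5 403.6] [[107, 418], [124, 419], [161, 395], [121, 390]]
```

```bash
python3 - <<'E'
import numpy as np,cv2
f=np.load('fin.npz')['f']; m=cv2.cvtColor(f,cv2.COLOR_RGB2HSV)
g=m[...,2].astype(int)
for u in(258,270,290,304): print(u,'head',g[144:160,u].tolist(),'line',g[190:203,u].tolist(),'tail',g[250:272,u].tolist(),'mid',g[272:345:4,u].tolist())
S=m[...,1].astype(int)
for v in(160,180,200,220,240,255,265,280,300,320):
    L=v; 
    dl=np.abs(np.diff(S[v,235:262]))+np.abs(np.diff(g[v,235:262])); dr=np.abs(np.diff(S[v,300:325]))+np.abs(np.diff(g[v,300:325]))
    c=lambda d,o:(d**2*(np.arange(len(d))+o+.5)).sum()/(d**2).sum()
    print(v,round(c(dl,235),1),round(c(dr,300),1),'mid',round((c(dl,235)+c(dr,300))/2,1))
E
```

```text
258 head [117, 118, 118, 117, 115, 111, 103, 100, 117, 144, 165, 171, 172, 171, 171, 171] line [168, 168, 168, 169, 170, 160, 124, 107, 137, 157, 159, 159, 156] tail [116, 117, 116, 118, 117, 117, 118, 116, 117, 117, 112, 110, 110, 110, 107, 104, 100, 99, 100, 99, 98, 100] mid [97, 143, 152, 151, 151, 150, 151, 151, 165, 166, 167, 167, 167, 165, 166, 165, 164, 165, 165]
270 head [117, 118, 118, 116, 117, 113, 105, 101, 119, 146, 165, 170, 171, 171, 170, 170] line [169, 169, 169, 170, 169, 161, 125, 102, 132, 154, 158, 159, 157] tail [105, 105, 105, 103, 105, 105, 106, 104, 104, 104, 103, 103, 104, 104, 105, 104, 106, 103, 97, 105, 125, 141] mid [149, 151, 151, 150, 151, 150, 151, 151, 152, 151, 151, 150, 150, 156, 157, 158, 166, 166, 165]
290 head [118, 118, 117, 118, 118, 116, 108, 101, 115, 143, 163, 170, 171, 170, 170, 171] line [158, 159, 159, 158, 159, 151, 116, 96, 130, 152, 158, 158, 158] tail [156, 157, 156, 156, 156, 156, 156, 156, 156, 156, 150, 147, 152, 156, 156, 156, 156, 157, 156, 157, 156, 156] mid [156, 141, 141, 139, 140, 140, 140, 139, 142, 147, 151, 151, 151, 151, 151, 150, 150, 150, 150]
304 head [116, 119, 117, 118, 119, 114, 104, 99, 112, 140, 163, 172, 171, 170, 171, 171] line [159, 159, 157, 158, 160, 150, 119, 95, 125, 151, 159, 159, 158] tail [156, 155, 156, 156, 156, 155, 156, 157, 157, 155, 152, 150, 152, 156, 157, 155, 157, 156, 156, 156, 157, 155] mid [148, 140, 141, 142, 146, 145, 141, 142, 141, 141, 133, 129, 129, 118, 110, 101, 106, 73, 187]
160 243.4 313.6 mid 278.5
180 241.9 309.8 mid 275.9
200 240.6 312.9 mid 276.7
220 240.8 311.8 mid 276.3
240 243.2 310.7 mid 277.0
255 243.6 310.2 mid 276.9
265 243.7 309.4 mid 276.5
280 244.2 308.6 mid 276.4
300 245.5 307.6 mid 276.5
320 247.6 305.9 mid 276.8
```

```bash
python3 -c "
from rig import manip; print(manip.sign_off())"
```

```text
the job is handed in; nothing more can be done
None
```

The job is handed in, but no verdict came back: the top plate went down lip first, met the bar with about 6 N and was let go, and the final wrist image (checked by pixel measurement only) puts its head, line and tail where a seated plate should be, sides flush with the plate below; I did not separately check the other two plates or the bystanders.

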